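Run a batch of welded samples through the seam checker

ROBOT

A 6-joint arm with a two-finger parallel gripper is mounted at the origin on the work surface; the furniture and walls round the work are solid. World frame = base frame: x ahead of the robot, y to its left, z up, the work surface at z = 0. Lengths are in mm, angles in rad, forces in N, time in s.
With the tool pointing down it reaches from about 275 to 750 mm from the base axis. Payload 10.2 kg.
Tool frame: the origin (TCP) lies midway between the tips of the shut fingers; the grasp point (between the pads) lies 19 mm behind it; z points along the fingers, y is the line along which they close (so a half turn about z gives the same grasp; the last joint's range is limited). The gripper opens to 85 mm and grips with 20 to 120 N. Pads are 22 mm wide; open, the fingers measure 114 mm over their backs; the gripper's body (76 mm by 85 mm) begins 54 mm behind the grasp point. The pads swing forward as they close: fully open they stand 13 mm farther back than shut.
Start: joints at [1.081, 0.313, 1.498, -0, 1.331, -0.223], TCP at [138.427, 506.428, 231.294] pointing down, gripper open.
Joint ranges: [-2.94, 2.94], [-0.97, 2.17], [0.19, 2.56], [-1.23, 4.37], [0.02, 3.11], [-2.88, 2.88]. Speed limits (rad/s): [2.39, 2.39, 3.01, 3.14, 3.14, 3.14].

INTERFACE

Orientations are given as a unit quaternion [w, x, y, z].
In Python, from rig import ctrl gives the robot as it stands.
- The arm moves only by the tool send_rows, never from a script. Its argument "targets" is a list of rows, each a list of 7 numbers: the closure, from -1 (fully open) to 1 (shut), so that 0 is half open, then the shift along the tool's x, y, z in m, then the turn, a rotation vector about the tool's x, y, z in rad. In form: [[claw, dx, dy, dz, ax, ay, az], ...]. A call has exactly 10 rows; each row shifts and turns the commanded pose from where the row before left it, along the tool's axes as they then stand; what a row does not reach is not made up. A row lasts 1/8 s, in which the tool goes at most 62.5 mm and 10.7 degrees, less where a joint would pass 70% of its speed; a pose out of reach is approached as far as the arm can. A call with a gripper value outside its range is refused whole. The fingers move at their own pace and stop on an object; "squeeze" is the grip in N (left out, the last holds). Time passes only in rows, so rows that do not move let the fingers close, or fill a call up. It gives the time, the measured TCP pose, the force, the opening and the grip force at its end, in the units of the state.
- ctrl.sense(): the state, without advancing time (a new reading comes with each control period).
- ctrl.capture(name): name is "side" or "top" or "wrist"; returns a dict with "img" (480x640x3 uint8, red, green, blue), "camera_matrix" (3x3 intrinsics, pixels), "R" (3x3) and "t" (3): a world point X has camera coordinates R X + t. Camera axes: x right, y down, z forward; pixel columns grow to the right and rows downward; lengths in mm; the calibration is good to about 2 mm. A picture is of the moment at which its call begins. There is no depth.
- ctrl.finish_job(): hands the job in; it is judged then, once.
Trained networks look in a picture, given as the dict that the camera call returned (one of the last four; its "shot" number tells which), for a name from the list of things; names that differ only in an ending like _2 or _b are one class to them, and where a whole thing is asked for, a point or a joint stands for the part that bears it (a point fixed in the world has none). Each returns a list of dicts, best first, with "score" (0 to 1); they miss things now and then, are a little off and sometimes report something else, mostly with a low value. They report only what shows in the picture. A call takes as long as a camera call. They do not tell look-alikes from the thing itself.
- ctrl.boxes_of(query, picture): "extent" ([left, top, width, height] in pixels, round what is visible of it).
- ctrl.landmark_of(query, picture): "point" ([column, row] in pixels: a listed point, or the origin of a listed thing).
The state is a dict: "time_s": time; "joints": joint angles; "dq": joint speeds; "tau": joint torques, N m; "eef_pos": TCP position; "ee_rot": TCP orientation; "force": force on the tool from outside, world axes, zero at the start; "wrist_torque": the same for the moment, N m; "grip_width": opening from 0.0 (shut) to 1.0 (fully open); "grip_force": force on a finger pad.
Only numpy, scipy, OpenCV 4.12 (cv2) and the standard library are available. Lean on these libraries where they do the work, as an engineer would, in place of code of your own. Each camera call takes 0.05 s, during which the arm holds its last target. There are 200 camera calls.

TASK

Slide every white-lidded welded sample fully home into a lane of the seam checker, swing the gate bar shut against its stop pin, then push the limit switch's roller arm over until it trips and hold it tripped for two seconds while the seams are scanned. Swing the gate bar right back open, press the red ejector tab all the way so that the samples come out from under the hood, and put them all in the yellow bin. Leave the gate bar open, the switch arm and the ejector sprung back, and the other things on the bench undisturbed.

Things in the scene. Friction and masses are not known exactly. Their poses are not given: they have to be found in the camera images.
- station: Seam checker, fixed, grey and aluminium, 235 (its x) by 310 mm (y), turned about 90 deg left. Origin: on the bench below the middle of the hood's front edge; x runs from the lane mouths to the rear, y across the lanes. Deck 24 mm above the bench, x = -105 to 130, y = -155 to 155 mm. Clear hood over x = 0 to 50, underside 51 mm above the bench, its sensors' top 68. Samples are set down on the open deck in front (x < 0).
- sample_1: Welded plastic sample, white lid on black base, 54 mm (its y) by 38 mm (x), 23 mm high. Origin: centre of its underside. It may be absent. Fits the lanes with its long side along station x, either way round
- sample_2: The same kind of sample
- sample_3: The same kind of sample
- lane_1 (a point): Middle of the first lane's mouth: on the deck at the hood's front edge, station (0, -64) mm. Each lane is 43 mm wide, runs along station x between white walls 21 mm thick with round noses. A sample fully home touches the red ejector paddle at station x = 46 mm: its centre is at x = 19 mm, its front face 8 mm outside the hood. One sample to a lane; any lane will do.
- lane_2 (a point): The same for the second lane, station y = 0
- lane_3 (a point): The same for the third lane, station y = +64 mm
- gate (a joint): Angle of the steel gate bar about its pin (rad). 0: shut along station y, against the stop pin, its inner face 4 mm in front of samples that are fully home (one that sticks out farther blocks it). Grows to 1.85 as it swings away; 1.57 points along station -x; right back open: above 1.2. Stays where left (0.5 N at the post moves it). Bar 12 mm wide, reaching 250 mm from the pin, top 41 mm above the bench
- gate_pin (a point): The bar's pivot: station x = -18, y = -122 mm, 35 mm above the bench
- gate_post (a point): Middle of the black round post (15 mm thick) that stands on the bar's free end, 240 mm from the pin, and serves to push or pinch it; this point is 76 mm above the bench, the post's top 100 mm
- switch_arm (a joint): Angle of the limit switch's arm (rad): 0 standing upright, sprung; it swings only towards station -y, trips at 0.45, stops at 0.9. About 6 N at the roller trips it, 9 N holds it at the stop. Released, it springs back to 0.
- switch_roller (a point): Centre of the black roller (20 mm across, 9 mm wide, its axis along station x) at the arm's end, 38 mm above the arm's pivot; 116 mm above the bench when upright, at station x = 62, y = 95 mm. The yellow and dark switch body stands behind it (x = 76 to 108 mm, up to 87 mm high).
- ejector (a joint): Travel of the ejector slide (m): 0 at rest, 0.052 fully pressed, when the paddles have pushed the samples to 6 mm outside the hood (centres at station x = -33 mm). Sprung: about 2 N to start, 6.5 N when fully pressed; it springs back when released. Only for use with the gate open.
- eject_tab (a point): Middle of the rear face of the red push tab (44 mm wide, 10 mm thick, 30 to 70 mm above the bench) behind the hood; it is pushed towards station -x. At rest at station x = 106 mm, y = 0; this point is 58 mm above the bench
- checked_bin: Yellow open bin, fixed, 141 mm (its x) by 108 mm (y), walls 60 mm high, but 30 mm on the low front (-x, towards the robot). Origin: centre of its underside; floor 2 mm thick, inside from x = -67 to 68 and y = -48 to 48 mm
- horn: Bystander: silver horn blank, 38 mm across, 70 mm high, standing. Origin at the centre of its foot
- cell: Bystander: green and white cylindrical cell, 26 mm across, 65 mm high, standing. Origin at the centre of its foot
Not all that is in view belongs to the job. What is shaped like the sample_1 but brown or purple is not meant.

How it is judged (in metres and radians):
On the way, in this order (a step that is already met when the one before it is completed fails the run):
1. every sample is fully home in a lane (x of sample_1 in the frame of station between 0.0125 and 0.03 m and y of sample_1 in the frame of station between -0.09 and 0.09 m and z of sample_1 in the frame of station between 0.018 and 0.032 m and x of sample_2 in the frame of station between 0.0125 and 0.03 m and y of sample_2 in the frame of station between -0.09 and 0.09 m and z of sample_2 in the frame of station between 0.018 and 0.032 m and x of sample_3 in the frame of station between 0.0125 and 0.03 m and y of sample_3 in the frame of station between -0.09 and 0.09 m and z of sample_3 in the frame of station between 0.018 and 0.032 m), for 0.2 s.
2. the gate bar is shut against its stop, the samples behind it (all of step 1 and value of joint gate below 0.05 rad), for 0.2 s.
3. with the gate shut on the samples, the switch arm is held tripped for the scan (1.5 s at least) (all of step 1 and value of joint switch_arm above 0.45 rad and value of joint gate below 0.06 rad), for 1.5 s.
4. the gate bar is swung right back (value of joint gate above 1.2 rad and value of joint switch_arm below 0.15 rad), for 0.1 s.
5. the ejector is pressed fully and the samples are out from under the hood (value of joint ejector above 0.046 m and x of each of sample_1, sample_2, sample_3 in the frame of station below -0.022 m), for 0.1 s.
At the end, for the whole second after the job is handed in: every sample lies at rest in the yellow bin (centre inside its walls, underside below 55 mm), the gate bar is open (over 1.2 rad), the ejector is back within 5 mm and the switch arm within 0.1 rad of rest (x of sample_1 in the frame of checked_bin between -0.066 and 0.066 m and y of sample_1 in the frame of checked_bin between -0.046 and 0.046 m and height (world z) of each of sample_1, sample_2, sample_3 below 0.055 m and linear speed of each of sample_1, sample_2, sample_3 below 0.03 m/s and x of sample_2 in the frame of checked_bin between -0.066 and 0.066 m and y of sample_2 in the frame of checked_bin between -0.046 and 0.046 m and x of sample_3 in the frame of checked_bin between -0.066 and 0.066 m and y of sample_3 in the frame of checked_bin between -0.046 and 0.046 m and value of joint gate above 1.2 rad and value of joint ejector below 0.005 m and value of joint switch_arm below 0.1 rad); the robot touches nothing.
It fails at once if the horn blank is moved more than 4 cm or tipped over (distance of horn from where it was at the start of the episode above 0.04 m or angle between horn's own z axis and vertical above 0.6 rad).
It fails at once if the cell is moved more than 4 cm or tipped over (distance of cell from where it was at the start of the episode above 0.04 m or angle between cell's own z axis and vertical above 0.6 rad).
Of sample_1, sample_2, sample_3 only 2 to 3 are there at a start; the rules pass over those that are not, and their reading is None.
At some moment in a run one of sample_1, sample_2, sample_3 may be knocked a few centimetres aside while the robot is not near it.
Once in a run the grip may slacken for a moment while it holds something.
It also fails if it takes over 210 s, if anything falls off the work surface, if the arm or the gripper's body presses on something with over 40 N, if the wrist force passes 120 N, or if a joint passes its speed limit or range.

## Working session

There is one attempt and no reset: what is moved stays moved. The work goes in short steps, Python scripts to look and compute and a tool call to move; the robot and the scene stay as the last step left them, time stands still between calls to the robot, and variables do not carry over. Pictures are saved under pics/ and viewed, at most 14 in all, crops included, and the job is handed in when it is done.

Besides the shell and the picture viewer there is one more tool, called after "Request:" by a JSON object that holds its "name" and its "arguments", one argument or row to a line. send_rows: Moves the arm, as the interface text tells. Its arguments: {"type":"object","properties":{"targets":{"type":"array"},"squeeze":{"type":"number"}},"required":["targets"]}

```bash
ls; mkdir -p pics; cat > h.py <<'E'
import numpy as np, cv2
from rig import ctrl
from scipy.spatial.transform import Rotation as Rn
def ray(p,uv):
    K,R,t=map(np.array,(p["camera_matrix"],p["R"],p["t"])); C=-R.T@t
    d=R.T@np.linalg.inv(K)@np.array([uv[0],uv[1],1.]); return C,d
def at(p,uv,z):
    C,d=ray(p,uv); return C+d*(z-C[2])/d[2]
def proj(p,X):
    K,R,t=map(np.array,(p["camera_matrix"],p["R"],p["t"])); c=K@(R@np.array(X,float)+t.ravel()); return c[:2]/c[2]
def tri(ps):
    A=np.zeros((3,3));b=np.zeros(3)
    for p,uv in ps:
        C,d=ray(p,uv);d=d/np.linalg.norm(d);M=np.eye(3)-np.outer(d,d);A+=M;b+=M@C
    return np.linalg.solve(A,b)
def save(p,n,crop=None,s=1):
    im=p["img"][:,:,::-1]
    if crop: a,b,c,d=crop; im=im[b:d,a:c]
    cv2.imwrite("pics/"+n+".png",cv2.resize(np.ascontiguousarray(im),None,fx=s,fy=s,interpolation=cv2.INTER_CUBIC))
E
python3 - <<'E'
from h import *
s=ctrl.sense(); print({k:np.round(v,3).tolist() for k,v in s.items()})
for c in("top","side"):
    p=ctrl.capture(c); save(p,c+"0")
    print(c,(-np.array(p["R"]).T@np.array(p["t"])).round())
    for q in("station","sample_1","lane_1","gate_pin","gate_post","switch_roller","eject_tab","checked_bin","horn","cell"):
        print(q,[(np.round(r["point"]).tolist(),round(r["score"],2),at(p,r["point"],{"gate_pin":35,"gate_post":76,"switch_roller":116,"eject_tab":58,"lane_1":24}.get(q,0)).round().tolist()[:2]) for r in ctrl.landmark_of(q,p)[:6]])
E
```

```text
pics
{'time_s': 0.0, 'joints': [1.081, 0.313, 1.498, 0.0, 1.331, -0.223], 'dq': [0.0, -0.001, -0.002, 0.0, 0.0, -0.0], 'tau': [0.0, -41.226, -25.975, -0.0, 0.004, -0.0], 'eef_pos': [138.305, 506.18, 230.715], 'ee_rot': [-0.0, 0.133, 0.991, -0.001], 'force': [0.44, 0.849, -0.721], 'wrist_torque': [-0.015, 0.04, -0.03], 'grip_force': 0.0, 'grip_width': 0.998}
top [ 454.  180. 1284.]
station [([273.0, 305.0], 0.75, [498.0, 309.0]), ([355.0, 332.0], 0.68, [433.0, 107.0])]
sample_1 [([360.0, 332.0], 0.85, [434.0, 97.0]), ([366.0, 220.0], 0.83, [710.0, 79.0]), ([402.0, 213.0], 0.76, [729.0, -10.0]), ([354.0, 291.0], 0.64, [532.0, 110.0]), ([408.0, 325.0], 0.57, [451.0, -21.0]), ([394.0, 165.0], 0.56, [853.0, 6.0])]
lane_1 [([276.0, 279.0], 0.93, [560.0, 299.0]), ([272.0, 333.0], 0.76, [430.0, 307.0]), ([385.0, 253.0], 0.67, [624.0, 35.0]), ([274.0, 303.0], 0.63, [501.0, 303.0])]
gate_pin [([280.0, 259.0], 0.72, [607.0, 289.0])]
gate_post [([387.0, 255.0], 0.89, [612.0, 37.0])]
switch_roller [([239.0, 343.0], 0.4, [409.0, 370.0])]
eject_tab [([227.0, 304.0], 0.52, [498.0, 410.0])]
checked_b
[... 473 characters left out ...]
0.58, [702.0, 79.0])]
lane_1 [([412.0, 318.0], 0.95, [433.0, 293.0]), ([373.0, 311.0], 0.7, [498.0, 286.0]), ([337.0, 312.0], 0.65, [559.0, 299.0])]
gate_pin [([373.0, 331.0], 0.74, [493.0, 349.0]), ([307.0, 297.0], 0.59, [614.0, 283.0]), ([335.0, 313.0], 0.55, [561.0, 317.0])]
gate_post [([333.0, 207.0], 0.83, [610.0, 37.0])]
switch_roller [([434.0, 306.0], 0.75, [404.0, 369.0])]
eject_tab [([365.0, 343.0], 0.89, [501.0, 405.0]), ([244.0, 307.0], 0.51, [705.0, 356.0]), ([372.0, 333.0], 0.24, [493.0, 380.0])]
checked_bin [([349.0, 210.0], 0.68, [590.0, -87.0])]
horn [([258.0, 275.0], 0.62, [727.0, 192.0])]
cell [([244.0, 310.0], 0.58, [726.0, 297.0]), ([332.0, 203.0], 0.45, [631.0, -108.0])]
```

View pics/top0.png

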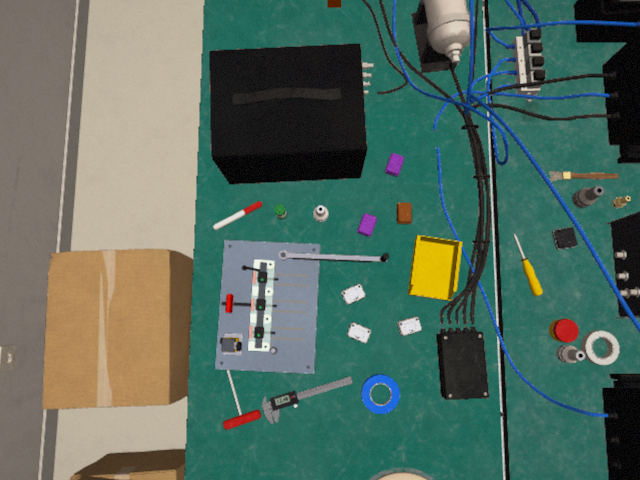

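View pics/side0.png

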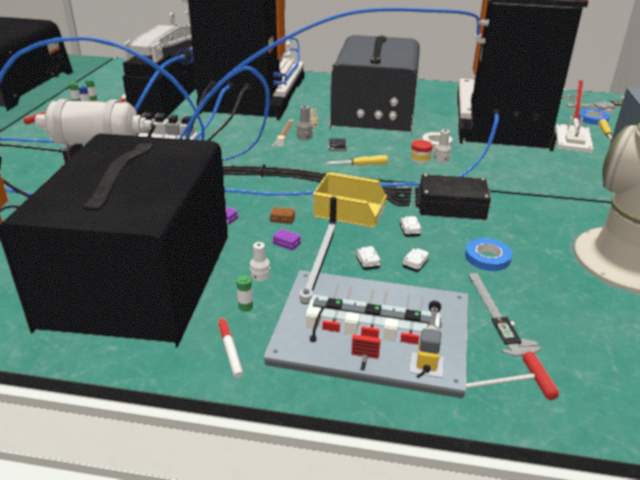

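Top view: the three white-lidded samples are at (354,294), (359,332) and (410,326). The purple (368,225), (395,165) and brown (405,212) blocks are look-alikes. The station is at left with its lane mouths facing right, the gate is open with its post at (385,258), and the bin is at (434,268). I'll go above the samples for a close look.

Request:
{"name": "send_rows", "arguments": {
  "targets": [
    [-1,0,0,-0.01,0,0,0.163],
    [-1,0,0,-0.01,0,0,0.163],
    [-1,0,0,-0.01,0,0,0.163],
    [-1,0,0,-0.01,0,0,0.163],
    [-1,0,0,-0.01,0,0,0.163],
    [-1,0,0,-0.01,0,0,0.163],
    [-1,0,0,-0.01,0,0,0.163],
    [-1,0,0,-0.01,0,0,0.163],
    [-1,0,0,0,0,0,0],
    [-1,0,0,0,0,0,0]
  ]
}}

```text
time_s: 2.35
eef_pos: [138.4, 506.3, 310.8]
ee_rot: [0.0, 0.706, 0.708, -0.0]
force: [0.2, 0.1, 0.2]
grip_width: 0.998
grip_force: 0.0
```

Request:
{"name": "send_rows", "arguments": {
  "targets": [
    [-1,-0.02,0.015,0,0,0,0],
    [-1,-0.04,0.03,0,0,0,0],
    [-1,-0.045,0.035,0,0,0,0],
    [-1,-0.045,0.035,0,0,0,0],
    [-1,-0.045,0.035,0,0,0,0],
    [-1,-0.045,0.035,0,0,0,0],
    [-1,-0.045,0.035,0,0,0,0],
    [-1,-0.045,0.035,0,0,0,0],
    [-1,-0.04,0.035,0,0,0,0],
    [-1,-0.03,0.01,0,0,0,0]
  ]
}}

```text
time_s: 3.6
eef_pos: [439.5, 104.5, 310.4]
ee_rot: [-0.0, 0.707, 0.707, -0.0]
force: [0.4, -0.2, -0.8]
grip_width: 1.003
grip_force: 0.0
```

```bash
cat >> h.py <<'E'
def samples(p,z=23,dbg=False):
    """white lids: contours -> centre (world at lid height), long-axis angle, size"""
    im=p["img"].astype(int); m=((im.min(2)>150)&(im.max(2)-im.min(2)<45)).astype(np.uint8)
    m=cv2.morphologyEx(m,cv2.MORPH_CLOSE,np.ones((9,9),np.uint8))
    out=[]
    for c in cv2.findContours(m,cv2.RETR_EXTERNAL,cv2.CHAIN_APPROX_NONE)[0]:
        if cv2.contourArea(c)<150: continue
        w=np.array([at(p,q[0],z)[:2] for q in c],np.float32)
        (cx,cy),(a,b),th=cv2.minAreaRect(w)
        if a<b: a,b,th=b,a,th+90
        if 40<a<70 and 28<b<50: out.append((round(cx),round(cy),round((th+90)%180-90),round(a),round(b),np.round(c.mean((0,1))).tolist()))
    return out
def st():
    s=ctrl.sense(); print("t",round(s["time_s"],2),"pos",np.round(s["eef_pos"],1),"q",np.round(s["ee_rot"],3),"F",np.round(s["force"],1),"w",round(s["grip_width"],3),"gf",round(s["grip_force"],1),"j",np.round(s["joints"],2)); return s
E
python3 - <<'E'
from h import *
st()
for c in("top","side","wrist"):
    p=ctrl.capture(c); print(c,samples(p)); 
    if c=="wrist": save(p,"w1"); print([(np.round(r["point"]).tolist(),round(r["score"],2),at(p,r["point"],0).round().tolist()[:2]) for r in ctrl.landmark_of("sample_1",p)])
E
```

```text
t 3.6 pos [439.5 104.5 310.4] q [-0.     0.707  0.707 -0.   ] F [ 0.4 -0.2 -0.8] w 1.003 gf 0.0 j [-0.03  0.1   1.55 -0.    1.49 -0.03]
top [(525, 113, -67, 49, 33, [353.0, 293.0])]
side [(434, 106, 71, 66, 37, [415.0, 257.0]), (526, 119, -67, 64, 39, [368.0, 256.0]), (450, -15, -79, 64, 39, [411.0, 224.0])]
wrist [(448, -20, -75, 53, 35, [324.0, 301.0]), (291, 50, 86, 50, 50, [173.0, 240.0]), (432, 100, 68, 51, 34, [310.0, 191.0]), (522, 112, -66, 51, 34, [399.0, 179.0]), (720, 192, -2, 40, 36, [615.0, 94.0])]
[([557.0, 212.0], 0.97, [697.0, 75.0]), ([311.0, 190.0], 0.94, [433.0, 98.0]), ([321.0, 297.0], 0.65, [445.0, -24.0]), ([400.0, 177.0], 0.6, [527.0, 112.0])]
```

View pics/w1.png

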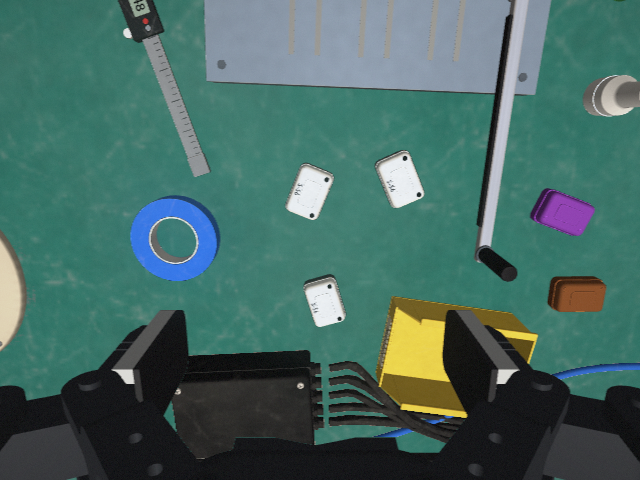

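The wrist view shows the three white samples at (310,191), (399,179) and (324,301), with purple and brown look-alikes at right. The deck edge runs (207,80)–(535,95). Next I measure the station pose.

```bash
python3 - <<'E'
from h import *
p=ctrl.capture("wrist")
g=p["img"].astype(int)
# deck front edge: per column, transition green->greyblue (red channel)
pts=[]
for u in range(230,480,5):
    col=g[50:130,u,0]; d=np.diff(cv2.GaussianBlur(col.astype(np.float32).reshape(-1,1),(1,5),0).ravel()); v=50+np.argmin(d)+.5
    pts.append(at(p,(u,v),24)[:2])
pts=np.array(pts)
vx,vy,x0,y0=cv2.fitLine(pts.astype(np.float32),cv2.DIST_HUBER,0,.01,.01).ravel(); print("edge dir deg",np.degrees(np.arctan2(vy,vx)),"y at x=497",y0+vy/vx*(497-x0))
t=ctrl.capture("top"); s=ctrl.capture("side")
for q,z in(("lane_1",24),("gate_pin",35),("gate_post",76),("switch_roller",116),("eject_tab",58),("station",0)):
  for n,c in(("t",t),("s",s)):
    print(q,n,[(round(r["score"],2),at(c,r["point"],z).round(1).tolist()[:2]) for r in ctrl.landmark_of(q,c)[:5]])
save(t,"t1",(205,230,405,380),4)
E
```

```text
edge dir deg -2.4070961 y at x=497 198.451
lane_1 t [(0.95, [561.8, 304.6]), (0.93, [492.9, 306.9]), (0.68, [431.7, 306.9])]
lane_1 s [(0.74, [559.4, 304.2]), (0.72, [431.8, 305.7])]
gate_pin t [(0.84, [608.9, 286.0])]
gate_pin s [(0.93, [616.3, 286.3])]
gate_post t [(0.65, [613.9, 37.8]), (0.42, [407.8, 384.3]), (0.28, [434.0, 297.8])]
gate_post s [(0.7, [605.7, 41.1]), (0.53, [445.1, 98.4])]
switch_roller t [(0.52, [408.8, 369.3])]
switch_roller s [(0.69, [404.9, 369.4])]
eject_tab t [(0.63, [502.5, 413.2])]
eject_tab s [(0.69, [502.3, 403.9]), (0.64, [702.8, 363.0])]
station t [(0.72, [497.3, 308.6])]
station s [(0.62, [497.8, 307.0])]
```

View pics/t1.png

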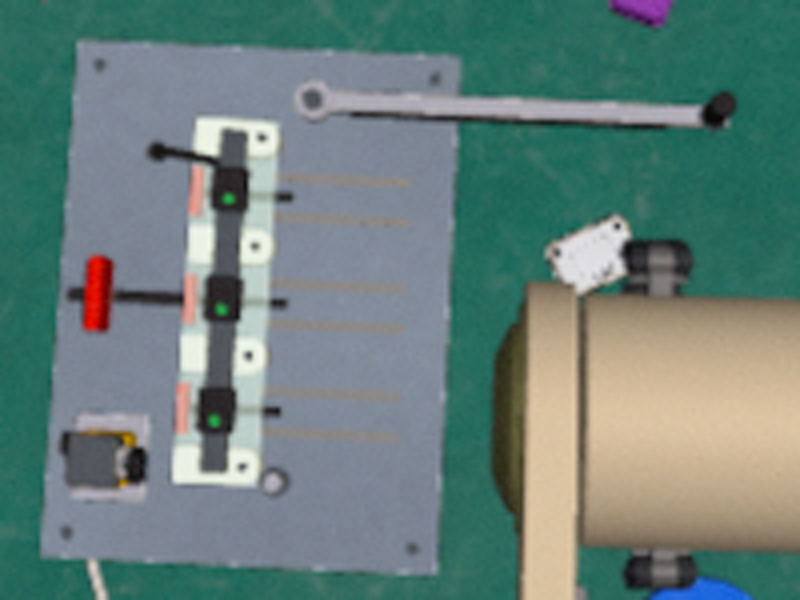

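Station yaw ≈ 87.5°, origin ≈ (496.5, 304.5). The white-lidded samples match the description and the brown and purple ones are excluded. Now I pick sample A at (432,100), long axis 68°.

Request:
{"name": "send_rows", "arguments": {
  "squeeze": 40,
  "targets": [
    [-1,-0.0045,-0.0075,0.02,0,0,0],
    [-1,0,0,0.04,0,0,0.13],
    [-1,0,0,0.05,0,0,0.13],
    [-1,0,0,0.05,0,0,0.125],
    [-1,0,0,0.05,0,0,0],
    [-1,0,0,0.04,0,0,0],
    [-1,0,0,0.03,0,0,0],
    [-1,0,0,0.018,0,0,0],
    [-1,0,0,0.008,0,0,0],
    [-1,0,0,0,0,0,0]
  ]
}}

```text
time_s: 5.8
eef_pos: [431.0, 101.9, 5.3]
ee_rot: [-0.0, 0.829, 0.559, -0.0]
force: [-0.0, 0.3, 0.2]
grip_width: 0.996
grip_force: 0.0
```

Request:
{"name": "send_rows", "arguments": {
  "targets": [
    [1,0,0,0,0,0,0],
    [1,0,0,0,0,0,0],
    [1,0,0,0,0,0,0],
    [1,0,0,0,0,0,0],
    [1,0,0,0,0,0,0],
    [1,0,0,0,0,0,0],
    [1,0,0,-0.02,0,0,0],
    [1,0,0,-0.04,0,0,0],
    [1,0,0,-0.03,0,0,0],
    [1,0,0,0,0,0,0]
  ]
}}

```text
time_s: 7.05
eef_pos: [432.0, 101.9, 97.1]
ee_rot: [0.001, 0.829, 0.559, 0.002]
force: [0.3, 0.2, -0.6]
grip_width: 0.425
grip_force: 40.1
```

```bash
python3 - <<'E'
from h import *
st(); p=ctrl.capture("wrist"); print(samples(p,100)); save(p,"w2")
E
```

```text
t 7.05 pos [432.  101.9  97.1] q [0.001 0.829 0.559 0.002] F [ 0.3  0.2 -0.6] w 0.425 gf 40.1 j [-0.03  0.3   1.91 -0.    0.93  0.35]
[(430, 96, 68, 57, 37, [315.0, 329.0])]
```

View pics/w2.png

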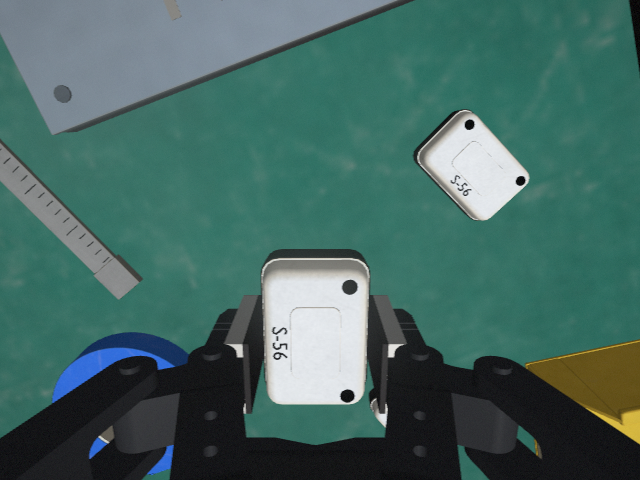

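Sample A is held squarely (lid at (315,330)). I carry it to in front of lane 3 and look at the lane marks.

Request:
{"name": "send_rows", "arguments": {
  "targets": [
    [1,0,0,-0.01,0,0,-0.17],
    [1,0,0,-0.01,0,0,-0.17],
    [1,0.02,-0.001,0,0,0,0],
    [1,0.035,-0.002,0,0,0,0],
    [1,0.035,-0.002,0,0,0,0],
    [1,0.03,-0.002,0,0,0,0],
    [1,0.015,-0.0014,0,0,0,0],
    [1,0,0,0,0,0,0],
    [1,0,0,0,0,0,0],
    [1,0,0,0,0,0,0]
  ]
}}

```text
time_s: 8.35
eef_pos: [428.8, 236.4, 115.3]
ee_rot: [0.0, 0.723, 0.691, -0.0]
force: [-0.5, 0.0, -0.5]
grip_width: 0.421
grip_force: 40.1
```

```bash
python3 - <<'E'
from h import *
st(); p=ctrl.capture("wrist"); print(samples(p,135)); save(p,"w3")
print([(round(r["score"],2),np.round(r["point"]),at(p,r["point"],24).round(1).tolist()[:2]) for r in ctrl.landmark_of("lane_1",p)[:5]])
E
```

```text
t 8.35 pos [428.8 236.4 115.3] q [ 0.     0.723  0.691 -0.   ] F [-0.5  0.  -0.5] w 0.421 gf 40.1 j [ 0.26  0.37  1.75 -0.    1.02  0.31]
[(428, 239, 88, 50, 32, [315.0, 310.0])]
[(0.86, array([562., 109.]), [558.8, 302.5]), (0.73, array([437., 113.]), [494.5, 303.4]), (0.63, array([315., 113.]), [431.4, 306.7])]
```

View pics/w3.png

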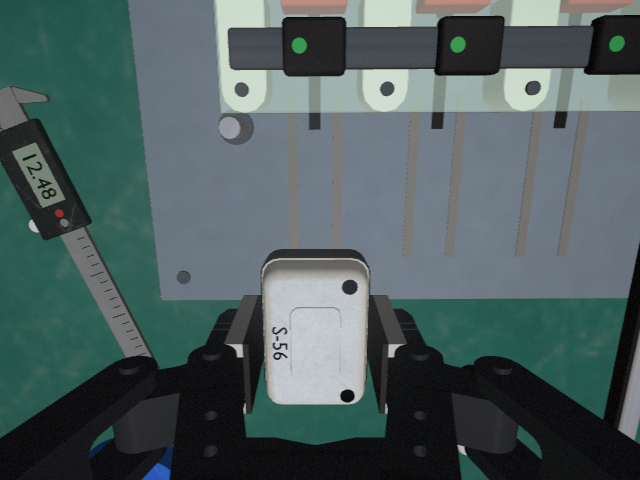

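```bash
python3 - <<'E'
from h import *
p=ctrl.capture("wrist")
for uv in((314,112),(314.5,248),(432.5,112),(428,254),(557,112),(541,254)): print(uv,at(p,uv,24).round(1))
# hood front edge at z~51
print([at(p,(u,112),51).round(1).tolist() for u in(300,500)], [at(p,(u,299),24).round(1).tolist() for u in(200,600)])
E
```

```text
(314, 112) [430.9 307.2  24. ]
(314.5, 248) [427.7 233.7  24. ]
(432.5, 112) [492.2 304.4  24. ]
(428, 254) [491.8 227.2  24. ]
(557, 112) [556.6 301.4  24. ]
(541, 254) [555.8 224.2  24. ]
[[424.6, 307.2, 51.0], [516.0, 303.0, 51.0]] [[359.4, 205.7, 24.0], [592.9, 194.8, 24.0]]
```

Request:
{"name": "send_rows", "arguments": {
  "targets": [
    [1,0.01,-0.001,0.02,0,0,0],
    [1,0.01,0,0.03,0,0,0],
    [1,0,0,0.025,0,0,0],
    [1,0,0,0.01,0,0,0],
    [1,0,0,0,0,0,0],
    [1,0.01,0,0,0,0,0],
    [1,0.01,0,0,0,0,0],
    [1,0.006,0,0,0,0,0],
    [1,0,0,0.001,0,0,0],
    [1,0,0,0,0,0,0]
  ]
}}

```text
time_s: 9.75
eef_pos: [429.6, 283.1, 29.2]
ee_rot: [-0.0, 0.723, 0.691, -0.0]
force: [0.8, -0.8, -0.5]
grip_width: 0.426
grip_force: 41.3
```

```bash
cat >> h.py <<'E'
O=np.array([494.3,304.3]); EX=np.array([.0436,.999]); EY=np.array([-.999,.0436])
def S(w): d=np.array(w[:2],float)-O; return np.round([d@EX,d@EY],1)
def W(x,y): return O+x*EX+y*EY
E
python3 - <<'E'
from h import *
s=st(); print(S(s["eef_pos"])); p=ctrl.capture("wrist"); print([ (S(a),a) for a in samples(p,47)]); save(p,"w4")
E
```

```text
t 9.75 pos [429.6 283.1  29.2] q [-0.     0.723  0.691 -0.   ] F [ 0.8 -0.8 -0.5] w 0.426 gf 41.3 j [ 0.35  0.55  1.74 -0.    0.85  0.4 ]
[-24.   63.7]
[]
```

View pics/w4.png

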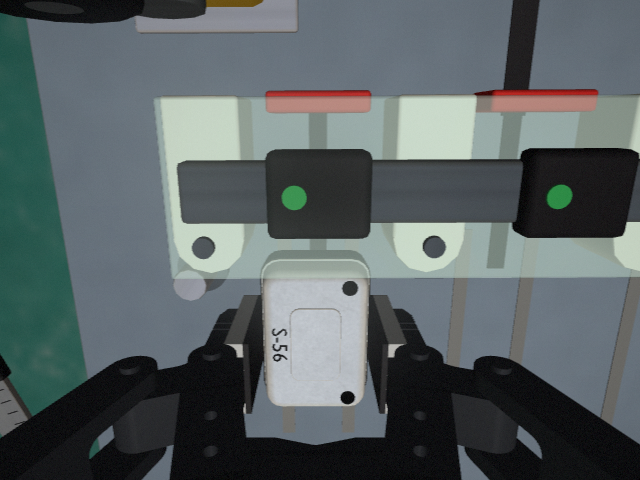

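Sample A sits squarely at the mouth of lane 3. I release, back off, close the fingers and push it home.

Request:
{"name": "send_rows", "arguments": {
  "targets": [
    [-0.15,0,0,0,0,0,0],
    [-0.15,0,0,0,0,0,0],
    [-0.15,0,0,0,0,0,0],
    [-0.15,-0.012,0,0,0,0,0],
    [-0.15,-0.02,0,0,0,0,0],
    [-0.15,-0.014,0,0,0,0,0],
    [1,0,0,0,0,0,0],
    [1,0,0,0,0,0,0],
    [1,0,0,0,0,0,0],
    [1,0,0,0,0,0,0]
  ]
}}

```text
time_s: 11.05
eef_pos: [427.6, 237.5, 29.3]
ee_rot: [0.0, 0.723, 0.691, 0.0]
force: [-0.1, -0.8, -0.2]
grip_width: 0.001
grip_force: 0.0
```

Request:
{"name": "send_rows", "arguments": {
  "targets": [
    [1,0.006,0,0,0,0,0],
    [1,0.01,0,0,0,0,0],
    [1,0.01,0,0,0,0,0],
    [1,0.01,0,0,0,0,0],
    [1,0.008,0,0,0,0,0],
    [1,0.005,0,0,0,0,0],
    [1,0.003,0,0,0,0,0],
    [1,0,0,0,0,0,0],
    [1,0,0,0,0,0,0],
    [1,-0.02,0,0,0,0,0]
  ]
}}

```text
time_s: 12.3
eef_pos: [429.0, 268.9, 29.3]
ee_rot: [0.0, 0.722, 0.692, 0.0]
force: [-1.0, 0.0, -0.5]
grip_width: -0.002
grip_force: 0.0
```

Request:
{"name": "send_rows", "arguments": {
  "targets": [
    [1,-0.04,0,-0.01,0,0,0],
    [1,-0.04,0,-0.04,0,0,0],
    [-0.5,-0.03,0.01,-0.05,0,0,0],
    [-1,-0.02,0.01,-0.04,0,0,0],
    [-1,-0.01,0.02,-0.03,0,0,0],
    [-1,0,0.02,0,0,0,0],
    [-1,0,0.01,0,0,0,0],
    [-1,0,0,0,0,0,0],
    [-1,0,0,0,0,0,0],
    [-1,0,0,0,0,0,0]
  ]
}}

```text
time_s: 13.55
eef_pos: [492.2, 126.3, 199.2]
ee_rot: [-0.0, 0.723, 0.691, -0.0]
force: [-0.3, -0.0, -0.0]
grip_width: 1.003
grip_force: 0.0
```

```bash
python3 - <<'E'
from h import *
s=st(); print(S(s["eef_pos"])); p=ctrl.capture("wrist"); print([ (S(a),a) for a in samples(p,23)]); save(p,"w5")
E
```

```text
t 13.55 pos [492.2 126.3 199.2] q [-0.     0.723  0.691 -0.   ] F [-0.3 -0.  -0. ] w 1.003 gf 0.0 j [ 0.02  0.3   1.6  -0.    1.24  0.06]
[-177.9   -5.7]
[(array([-324. ,   31.2]), (449, -18, -73, 54, 37, [274.0, 379.0])), (array([-261.9,  191.1]), (292, 51, -3, 51, 49, [72.0, 313.0])), (array([-189.8,  -38. ]), (524, 113, -65, 51, 34, [357.0, 224.0]))]
```

View pics/w5.png

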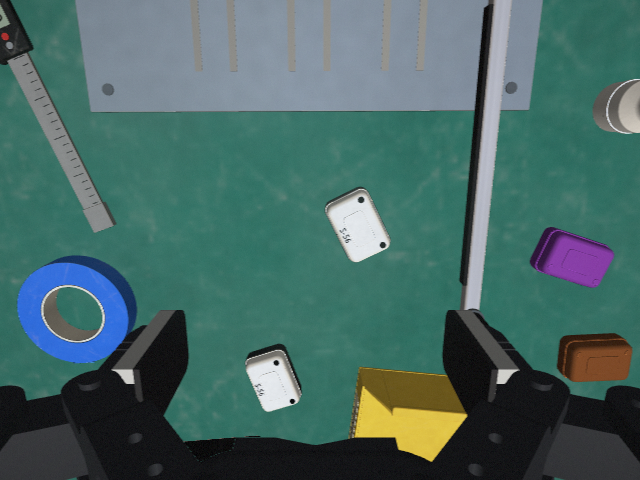

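Sample B is at (357,224), i.e. (523,112) at 115°. I pick it and carry it to lane 1.

Request:
{"name": "send_rows", "arguments": {
  "targets": [
    [-1,-0.006,0.016,0.02,0,0,0],
    [-1,-0.006,0.0155,0.04,0,0,0],
    [-1,0,0,0.05,0,0,-0.16],
    [-1,0,0,0.04,0,0,-0.16],
    [-1,0,0,0.025,0,0,-0.16],
    [-1,0,0,0.013,0,0,0],
    [-1,0,0,0.006,0,0,0],
    [-1,0,0,0,0,0,0],
    [1,0,0,0,0,0,0],
    [1,0,0,0,0,0,0]
  ]
}}

```text
time_s: 14.85
eef_pos: [523.9, 112.8, 5.9]
ee_rot: [0.0, 0.538, 0.843, 0.0]
force: [-0.1, -0.1, 1.1]
grip_width: 0.605
grip_force: 0.0
```

Request:
{"name": "send_rows", "arguments": {
  "targets": [
    [1,0,0,0,0,0,0],
    [1,0,0,0,0,0,0],
    [1,0,0,0,0,0,0],
    [1,0,0,-0.01,0,0,0],
    [1,0,0,-0.03,0,0,0],
    [1,0,0,-0.04,0,0,0.16],
    [1,0,0,-0.03,0,0,0.16],
    [1,0,0,0,0,0,0.16],
    [1,0,0,0,0,0,0],
    [1,0,0,0,0,0,0]
  ]
}}

```text
time_s: 16.1
eef_pos: [523.4, 112.7, 115.1]
ee_rot: [-0.0, 0.722, 0.692, -0.0]
force: [0.4, -0.4, -0.7]
grip_width: 0.426
grip_force: 40.5
```

Request:
{"name": "send_rows", "arguments": {
  "targets": [
    [1,0.02,0.004,0,0,0,0],
    [1,0.035,0.007,0,0,0,0],
    [1,0.035,0.007,0,0,0,0],
    [1,0.025,0.005,0,0,0,0],
    [1,0.015,0.003,0,0,0,0],
    [1,0.01,0.001,0,0,0,0],
    [1,0,0,0,0,0,0],
    [1,0,0,0,0,0,0],
    [1,0,0,0,0,0,0],
    [1,0,0,0,0,0,0]
  ]
}}

```text
time_s: 17.35
eef_pos: [556.9, 251.0, 115.4]
ee_rot: [0.0, 0.723, 0.691, 0.0]
force: [0.1, 0.9, 0.2]
grip_width: 0.423
grip_force: 40.5
```

```bash
python3 - <<'E'
from h import *
s=st(); print(S(s["eef_pos"])); p=ctrl.capture("wrist"); print([ (S(a),a) for a in samples(p,s["eef_pos"][2]+18)])
print([(round(r["score"],2),np.round(r["point"]),at(p,r["point"],24).round(1).tolist()[:2],S(at(p,r["point"],24))) for r in ctrl.landmark_of("lane_1",p)[:5]])
E
```

```text
t 17.35 pos [556.9 251.  115.4] q [0.    0.723 0.691 0.   ] F [0.1 0.9 0.2] w 0.423 gf 40.5 j [ 0.23  0.6   1.37 -0.    1.17  0.28]
[-50.5 -64.9]
[(array([-48.6, -63.9]), (556, 253, 87, 51, 32, [315.0, 328.0]))]
[(0.88, array([314., 151.]), [558.3, 301.8], array([  0.3, -64.1])), (0.81, array([194., 153.]), [494.6, 303.7], array([-0.6, -0.3]))]
```

Request:
{"name": "send_rows", "arguments": {
  "targets": [
    [1,0,0,0.02,0,0,0],
    [1,0,0,0.03,0,0,0],
    [1,0,0,0.023,0,0,0],
    [1,0,0,0.012,0,0,0],
    [1,0.008,0,0,0,0,0],
    [1,0.01,0,0,0,0,0],
    [1,0.008,0,0,0,0,0],
    [1,0,0,0.0008,0,0,0],
    [-0.15,0,0,0,0,0,0],
    [-0.15,0,0,0,0,0,0]
  ]
}}

```text
time_s: 18.7
eef_pos: [558.1, 277.1, 29.6]
ee_rot: [0.0, 0.723, 0.691, 0.0]
force: [-0.6, 0.4, 0.1]
grip_width: 0.578
grip_force: 0.0
```

Request:
{"name": "send_rows", "arguments": {
  "targets": [
    [-0.15,0,0,0,0,0,0],
    [-0.15,-0.012,0,0,0,0,0],
    [-0.15,-0.02,0,0,0,0,0],
    [-0.15,-0.014,0,0,0,0,0],
    [1,0,0,0,0,0,0],
    [1,0,0,0,0,0,0],
    [1,0,0,0,0,0,0],
    [1,0,0,0,0,0,0],
    [1,0.006,0,0,0,0,0],
    [1,0.01,0,0,0,0,0]
  ]
}}

```text
time_s: 19.95
eef_pos: [556.7, 248.0, 29.5]
ee_rot: [-0.0, 0.723, 0.691, -0.0]
force: [-0.1, -0.2, 0.2]
grip_width: -0.0
grip_force: 0.1
```

Request:
{"name": "send_rows", "arguments": {
  "targets": [
    [1,0.01,0,0,0,0,0],
    [1,0.01,0,0,0,0,0],
    [1,0.008,0,0,0,0,0],
    [1,0.005,0,0,0,0,0],
    [1,0.0025,0,0,0,0,0],
    [1,0,0,0,0,0,0],
    [1,-0.02,0,0,0,0,0],
    [1,-0.03,0,-0.02,0,0,0],
    [1,-0.02,0,-0.04,0,0,0],
    [1,-0.01,0,-0.04,0,0,0]
  ]
}}

```text
time_s: 21.2
eef_pos: [554.4, 200.5, 130.5]
ee_rot: [-0.0, 0.724, 0.69, -0.0]
force: [0.8, 0.6, 0.9]
grip_width: -0.0
grip_force: 0.0
```

```bash
python3 - <<'E'
from h import *
s=st(); print(S(s["eef_pos"])); p=ctrl.capture("wrist"); print([ (S(a),a) for a in samples(p,47)]); save(p,"w6")
p=ctrl.capture("side"); print([ (a) for a in samples(p,23)])
E
```

```text
t 21.2 pos [554.4 200.5 130.5] q [-0.     0.724  0.69  -0.   ] F [0.8 0.6 0.9] w -0.0 gf 0.0 j [ 0.15  0.54  1.43 -0.    1.17  0.2 ]
[-101.1  -64.6]
[]
[(450, -15, -79, 64, 39, [411.0, 224.0])]
```

View pics/w6.png

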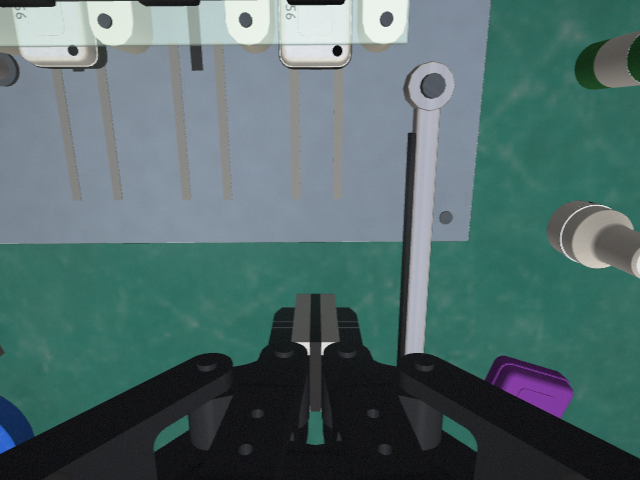

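Both samples protrude equally from the hood, at (57,60) and (315,60). Next I fetch sample C.

Request:
{"name": "send_rows", "arguments": {
  "targets": [
    [-1,-0.02,-0.009,0,0,0,0],
    [-1,-0.04,-0.017,0,0,0,0],
    [-1,-0.045,-0.019,0,0,0,0],
    [-1,-0.045,-0.019,0,0,0,0],
    [-1,-0.04,-0.017,0,0,0,0],
    [-1,-0.025,-0.011,0,0,0,0],
    [-1,-0.008,-0.004,0,0,0,0],
    [-1,0,0,0,0,0,-0.16],
    [-1,0,0,0,0,0,-0.16],
    [-1,0,0,0,0,0,0]
  ]
}}

```text
time_s: 22.55
eef_pos: [448.7, -15.3, 129.2]
ee_rot: [-0.0, 0.604, 0.797, -0.0]
force: [0.1, 0.6, -0.1]
grip_width: 0.999
grip_force: 0.0
```

```bash
python3 - <<'E'
from h import *
s=st(); p=ctrl.capture("wrist"); print(samples(p,23))
E
```

```text
t 22.55 pos [448.7 -15.3 129.2] q [-0.     0.604  0.797 -0.   ] F [ 0.1  0.6 -0.1] w 0.999 gf 0.0 j [-0.3   0.26  1.85  0.    1.02 -0.57]
[(448, -21, -73, 51, 34, [312.0, 243.0]), (292, 48, 16, 51, 48, [66.0, 51.0])]
```

Request:
{"name": "send_rows", "arguments": {
  "targets": [
    [-1,-0.0046,-0.002,0.02,0,0,0],
    [-1,0,0,0.04,0,0,0],
    [-1,0,0,0.035,0,0,0],
    [-1,0,0,0.02,0,0,0],
    [-1,0,0,0.009,0,0,0],
    [-1,0,0,0,0,0,0],
    [1,0,0,0,0,0,0],
    [1,0,0,0,0,0,0],
    [1,0,0,0,0,0,0],
    [1,0,0,0,0,0,0]
  ]
}}

```text
time_s: 23.85
eef_pos: [448.5, -20.5, 6.1]
ee_rot: [0.001, 0.604, 0.797, 0.0]
force: [-1.5, 0.3, 5.9]
grip_width: 0.425
grip_force: 40.3
```

Request:
{"name": "send_rows", "arguments": {
  "targets": [
    [1,0,0,0,0,0,0],
    [1,0,0,-0.02,0,0,0],
    [1,0,0,-0.04,0,0,0],
    [1,0,0,-0.03,0,0,0.16],
    [1,0,0,-0.02,0,0,0.16],
    [1,0.02,0.002,0,0,0,0],
    [1,0.04,0.005,0,0,0,0],
    [1,0.04,0.005,0,0,0,0],
    [1,0.04,0.005,0,0,0,0],
    [1,0.04,0.005,0,0,0,0]
  ]
}}

```text
time_s: 25.1
eef_pos: [478.2, 159.7, 115.6]
ee_rot: [0.0, 0.723, 0.691, 0.0]
force: [0.1, -1.2, -0.5]
grip_width: 0.421
grip_force: 40.3
```

Request:
{"name": "send_rows", "arguments": {
  "targets": [
    [1,0.035,0.004,0,0,0,0],
    [1,0.03,0.003,0,0,0,0],
    [1,0.02,0.002,0,0,0,0],
    [1,0.01,0.001,0,0,0,0],
    [1,0,0,0,0,0,0],
    [1,0,0,0,0,0,0],
    [1,0,0,0,0,0,0],
    [1,0,0,0,0,0,0],
    [1,0,0,0,0,0,0],
    [1,0,0,0,0,0,0]
  ]
}}

```text
time_s: 26.35
eef_pos: [492.4, 252.7, 115.5]
ee_rot: [0.0, 0.723, 0.691, -0.0]
force: [0.1, 0.1, -0.7]
grip_width: 0.425
grip_force: 40.3
```

```bash
python3 - <<'E'
from h import *
s=st(); print(S(s["eef_pos"])); p=ctrl.capture("wrist"); print([ (S(a),a) for a in samples(p,s["eef_pos"][2]+18)])
print([(round(r["score"],2),np.round(r["point"]),S(at(p,r["point"],24))) for r in ctrl.landmark_of("lane_1",p)[:5]])
E
```

```text
t 26.35 pos [492.4 252.7 115.5] q [ 0.     0.723  0.691 -0.   ] F [ 0.1  0.1 -0.7] w 0.425 gf 40.3 j [ 0.26  0.49  1.56 -0.    1.09  0.31]
[-51.6  -0.4]
[(array([-50.3,   0.1]), (492, 254, 88, 51, 32, [315.0, 329.0])), (array([18.3, 33.1]), (462, 324, -2, 63, 36, [184.0, 99.0])), (array([ 17.2, -34. ]), (529, 320, 8, 67, 31, [467.0, 117.0]))]
[(0.75, array([317., 152.]), array([-1.3, -0.9]))]
```

Request:
{"name": "send_rows", "arguments": {
  "targets": [
    [1,0,0,0.02,0,0,0],
    [1,0,0,0.03,0,0,0],
    [1,0,0,0.023,0,0,0],
    [1,0,0,0.012,0,0,0],
    [1,0.008,0,0,0,0,0],
    [1,0.012,0,0,0,0,0],
    [1,0.008,0,0,0,0,0],
    [1,0,0,0.0008,0,0,0],
    [-0.15,0,0,0,0,0,0],
    [-0.15,0,0,0,0,0,0]
  ]
}}

```text
time_s: 27.7
eef_pos: [493.7, 280.6, 29.7]
ee_rot: [0.0, 0.723, 0.691, -0.0]
force: [-0.1, -0.3, 0.2]
grip_width: 0.574
grip_force: 0.0
```

Request:
{"name": "send_rows", "arguments": {
  "targets": [
    [-0.15,0,0,0,0,0,0],
    [-0.15,-0.012,0,0,0,0,0],
    [-0.15,-0.02,0,0,0,0,0],
    [-0.15,-0.014,0,0,0,0,0],
    [1,0,0,0,0,0,0],
    [1,0,0,0,0,0,0],
    [1,0,0,0,0,0,0],
    [1,0,0,0,0,0,0],
    [1,0.006,0,0,0,0,0],
    [1,0.01,0,0,0,0,0]
  ]
}}

```text
time_s: 28.95
eef_pos: [492.4, 251.4, 29.7]
ee_rot: [-0.0, 0.723, 0.691, -0.0]
force: [1.0, 0.2, -0.4]
grip_width: 0.001
grip_force: 0.1
```

Request:
{"name": "send_rows", "arguments": {
  "targets": [
    [1,0.01,0,0,0,0,0],
    [1,0.01,0,0,0,0,0],
    [1,0.008,0,0,0,0,0],
    [1,0.005,0,0,0,0,0],
    [1,0.0025,0,0,0,0,0],
    [1,0,0,0,0,0,0],
    [1,-0.015,0,0,0,0,0],
    [1,-0.02,0,-0.03,0,0,0],
    [1,-0.01,0,-0.04,0,0,0],
    [1,-0.01,0,-0.02,0,0,0]
  ]
}}

```text
time_s: 30.2
eef_pos: [492.0, 230.0, 121.7]
ee_rot: [0.001, 0.723, 0.691, 0.001]
force: [-0.4, -0.3, -0.8]
grip_width: 0.001
grip_force: 0.0
```

```bash
python3 - <<'E'
from h import *
s=st(); print(S(s["eef_pos"])); p=ctrl.capture("wrist"); save(p,"w7",(0,0,640,240),1.25)
for q in ("sample_1","lane_1"):
  print([(round(r["score"],2),np.round(r["point"]),S(at(p,r["point"],24))) for r in ctrl.landmark_of(q,p)[:5]])
E
```

```text
t 30.2 pos [492.  230.  121.7] q [0.001 0.723 0.691 0.001] F [-0.4 -0.3 -0.8] w 0.001 gf 0.0 j [ 0.22  0.46  1.59 -0.    1.09  0.27]
[-74.3  -0.9]
[(0.76, array([608., 425.]), array([-201.9, -193.2]))]
[(0.9, array([315., 106.]), array([-0.8, -0.5])), (0.62, array([191., 106.]), array([-0.6, 64.8]))]
```

View pics/w7.png

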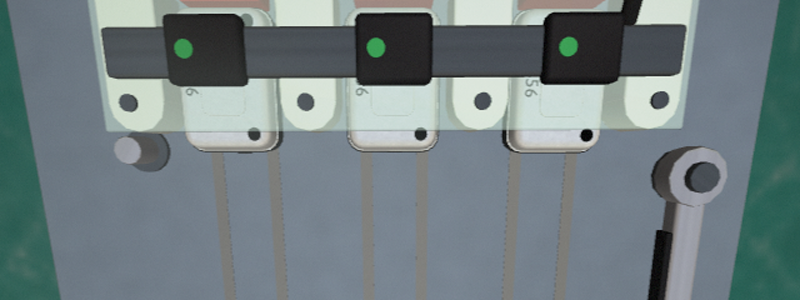

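```bash
python3 - <<'E'
from h import *
p=ctrl.capture("wrist"); g=p["img"].astype(int)
for u in (184,314,440):
    v=122-1+np.argmin(np.diff(g[117:130,u].sum(1)))-4; print(u,v,g[114:130,u].sum(1).tolist(),[S(at(p,(u,v),z)) for z in(30,38,45)])
print([S(at(p,(u,104),51)) for u in(140,420)])
E
```

```text
184 121 [592, 588, 588, 565, 479, 405, 421, 447, 221, 389, 390, 392, 389, 389, 393, 392] [array([-7.5, 67.5]), array([-7.4, 65.1]), array([-7.4, 63.1])]
314 121 [611, 597, 600, 552, 473, 407, 469, 463, 188, 400, 403, 403, 403, 397, 399, 398] [array([-7.7,  0.1]), array([-7.7,  0.1]), array([-7.6,  0.1])]
440 121 [614, 608, 597, 600, 541, 453, 391, 464, 326, 234, 386, 386, 383, 383, 388, 379] [array([ -7.9, -65.1]), array([ -7.9, -62.9]), array([ -7.8, -60.9])]
[array([ 0.4, 81.2]), array([ -0.1, -49.4])]
```

All three samples are home: front faces at x ≈ -7.7 mm, centres ≈ 19.3. Next is the gate, so I move near the post and look.

Request:
{"name": "send_rows", "arguments": {
  "targets": [
    [-1,-0.015,0.01,-0.02,0,0,0],
    [-1,-0.03,0.02,-0.03,0,0,0],
    [-1,-0.035,0.022,-0.03,0,0,0],
    [-1,-0.035,0.022,0,0,0,0],
    [-1,-0.035,0.022,0,0,0,0],
    [-1,-0.03,0.02,0,0,0,0],
    [-1,-0.02,0.01,0,0,0,0],
    [-1,-0.005,0.003,0,0,0,0],
    [-1,0,0,0,0,0,0],
    [-1,0,0,0,0,0,0]
  ]
}}

```text
time_s: 31.65
eef_pos: [610.8, 21.8, 199.8]
ee_rot: [-0.0, 0.722, 0.691, 0.0]
force: [-0.4, -0.0, -0.2]
grip_width: 1.0
grip_force: 0.0
```

```bash
python3 - <<'E'
from h import *
s=st(); p=ctrl.capture("wrist"); t=ctrl.capture("side"); t2=ctrl.capture("top"); P=[]
for q,z in(("gate_post",76),("gate_pin",35)):
  for n,c in(("w",p),("s",t),("t",t2)):
    r=ctrl.landmark_of(q,c)[:2]; print(q,n,[(round(k["score"],2),np.round(k["point"]),at(c,k["point"],z).round(1)[:2]) for k in r])
save(p,"w8")
E
```

```text
t 31.65 pos [610.8  21.8 199.8] q [-0.     0.722  0.691  0.   ] F [-0.4 -0.  -0.2] w 1.0 gf 0.0 j [-0.16  0.53  1.27  0.    1.35 -0.11]
gate_post w []
gate_post s [(0.61, array([334., 207.]), array([606.1,  37.5])), (0.56, array([335., 319.]), array([552.7, 379.6]))]
gate_post t [(0.73, array([386., 252.]), array([618.6,  38.5]))]
gate_pin w []
gate_pin s [(0.9, array([307., 297.]), array([615.1, 283.5]))]
gate_pin t [(0.94, array([280., 257.]), array([612. , 289.7]))]
```

View pics/w8.png

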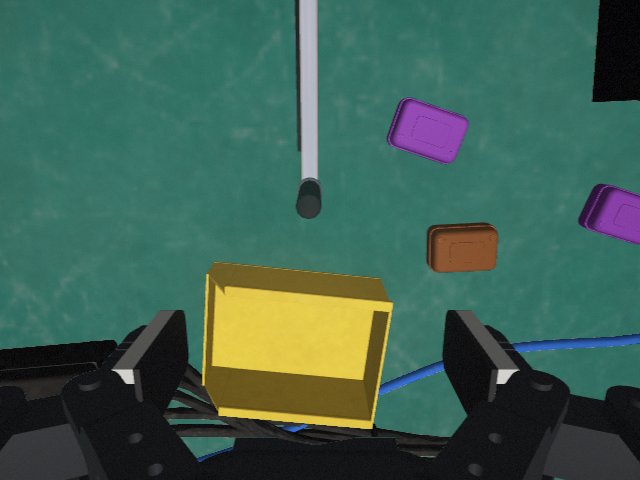

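The post top is at (308,205) and the bin is below it with corners (207,265), (392,303), (373,428) and (220,415). I compute both.

```bash
python3 - <<'E'
from h import *
p=ctrl.capture("wrist")
a=at(p,(308,204),100); print("post",a.round(1),S(a)); print("bar far end",at(p,(309,2),41).round(1), S(at(p,(309,2),41)), "model pin",W(-18,-122).round(1))
for uv in((207,265),(392,303),(373,428),(220,415),(205,385)): print(uv,[at(p,uv,z).round()[:2].tolist() for z in(30,60)])
for uv in((222,292),(375,308),(367,384),(215,368)): print("floor",at(p,uv,2).round()[:2])
print([(round(k["score"],2),at(p,k["point"],0).round(1)[:2]) for k in ctrl.landmark_of("checked_bin",p)])
E
```

```text
post [607.4  41.6 100. ] [-257.5 -124.4]
bar far end [612.9 158.2  41. ] [-140.8 -124.9] model pin [615.4 281. ]
(207, 265) [[526.0, -16.0], [535.0, -6.0]]
(392, 303) [[667.0, -54.0], [662.0, -40.0]]
(373, 428) [[651.0, -169.0], [648.0, -144.0]]
(220, 415) [[522.0, -150.0], [531.0, -127.0]]
(205, 385) [[513.0, -121.0], [522.0, -100.0]]
floor [528. -50.]
floor [658. -70.]
floor [ 650. -145.]
floor [ 514. -122.]
[(0.56, array([586.4, -84.2]))]
```

Request:
{"name": "send_rows", "arguments": {
  "targets": [
    [-1,0.01,-0.0023,0.02,0,0,0],
    [-1,0.0096,-0.002,0.035,0,0,0],
    [-1,0,0,0.04,0,0,0],
    [-1,0,0,0.022,0,0,0],
    [-1,0,0,0.009,0,0,0],
    [0.55,0,0,0,0,0,0],
    [0.55,0,0,0,0,0,0],
    [0.55,0,0,0,0,0,0],
    [0.55,0,0,0,0,0,0],
    [0.55,0,0,0,0,0,0]
  ]
}}

```text
time_s: 33.45
eef_pos: [607.8, 40.5, 73.9]
ee_rot: [0.0, 0.723, 0.691, 0.0]
force: [-0.8, 0.0, -0.3]
grip_width: 0.224
grip_force: 0.0
```

```bash
python3 - <<'E'
from h import *
s=st(); print(S(s["eef_pos"])); p=ctrl.capture("wrist"); save(p,"w9",(120,100,520,400),1)
E
```

```text
t 33.45 pos [607.8  40.5  73.9] q [0.    0.723 0.691 0.   ] F [-0.8  0.  -0.3] w 0.224 gf 0.0 j [-0.13  0.65  1.41 -0.    1.08 -0.08]
[-258.6 -124.9]
```

View pics/w9.png

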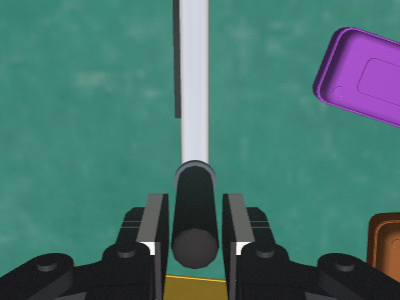

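The post is caged between the pads. I swing it shut along the arc.

Request:
{"name": "send_rows", "arguments": {
  "targets": [
    [0.55,0,-0.005,0,0,0,0.05],
    [0.55,0,-0.0188,0,0,0,0.0785],
    [0.55,0,-0.0188,0,0,0,0.0785],
    [0.55,0,-0.0188,0,0,0,0.0785],
    [0.55,0,-0.0188,0,0,0,0.0785],
    [0.55,0,-0.0188,0,0,0,0.0785],
    [0.55,0,-0.0188,0,0,0,0.0785],
    [0.55,0,-0.0188,0,0,0,0.0785],
    [0.55,0,-0.0188,0,0,0,0.0785],
    [0.55,0,-0.0188,0,0,0,0.0785]
  ]
}}

```text
time_s: 34.75
eef_pos: [450.2, 106.9, 73.9]
ee_rot: [0.0, 0.927, 0.374, 0.0]
force: [0.5, 0.3, 0.2]
grip_width: 0.225
grip_force: 0.1
```

```bash
cat >> h.py <<'E'
def gate(s):
    d=S(s["eef_pos"])-np.array([-18,-122]); R=Rn.from_quat(np.roll(s["ee_rot"],-1)).as_matrix()
    print("r",np.hypot(*d).round(1),"g",np.arctan2(-d[0],d[1]).round(3),"toolx deg",np.degrees(np.arctan2(R[1,0],R[0,0])).round(1),"S",S(s["eef_pos"]))
E
python3 - <<'E'
from h import *
gate(st())
E
```

```text
t 34.75 pos [450.2 106.9  73.9] q [0.    0.927 0.374 0.   ] F [0.5 0.3 0.2] w 0.225 gf 0.1 j [-0.02  0.38  1.87 -0.    0.89  0.78]
r 239.9 g 0.855 toolx deg 43.9 S [-199.1   35.4]
```

Request:
{"name": "send_rows", "arguments": {
  "targets": [
    [0.55,0,-0.0188,0,0,0,0.0785],
    [0.55,0,-0.0188,0,0,0,0.0785],
    [0.55,0,-0.0188,0,0,0,0.0785],
    [0.55,0,-0.0188,0,0,0,0.0785],
    [0.55,0,-0.0188,0,0,0,0.0785],
    [0.55,0,-0.0188,0,0,0,0.0785],
    [0.55,0,-0.0188,0,0,0,0.0785],
    [0.55,0,-0.0188,0,0,0,0.0785],
    [0.55,0,-0.0188,0,0,0,0.0785],
    [0.55,0,-0.0188,0,0,0,0.06]
  ]
}}

```text
time_s: 36.0
eef_pos: [376.4, 274.8, 73.8]
ee_rot: [0.0, 1.0, 0.0, 0.0]
force: [0.2, -0.6, 0.3]
grip_width: 0.226
grip_force: 0.2
```

Request:
{"name": "send_rows", "arguments": {
  "targets": [
    [0.55,0,-0.006,0,0,0,0],
    [0.55,0,-0.005,0,0,0,0],
    [0.55,0,-0.004,0,0,0,0],
    [0.55,0,-0.002,0,0,0,0],
    [0.55,0,-0.001,0,0,0,0],
    [0.55,0,0,0,0,0,0],
    [0.55,0,0,0,0,0,0],
    [0.55,0,0,0,0,0,0],
    [0.55,0,0,0,0,0,0],
    [0.55,0,0,0,0,0,0]
  ]
}}

```text
time_s: 37.25
eef_pos: [376.5, 292.3, 73.7]
ee_rot: [0.0, 1.0, 0.001, 0.0]
force: [-0.7, -0.4, -0.3]
grip_width: 0.224
grip_force: 0.0
```

```bash
python3 - <<'E'
from h import *
gate(st()); p=ctrl.capture("top"); save(p,"t2",(205,230,405,380),4)
E
```

```text
t 37.25 pos [376.5 292.3  73.7] q [0.    1.    0.001 0.   ] F [-0.7 -0.4 -0.3] w 0.224 gf 0.0 j [ 0.41  0.41  1.83 -0.    0.91  1.98]
r 239.1 g -0.003 toolx deg 0.2 S [-17.2 117.1]
```

View pics/t2.png

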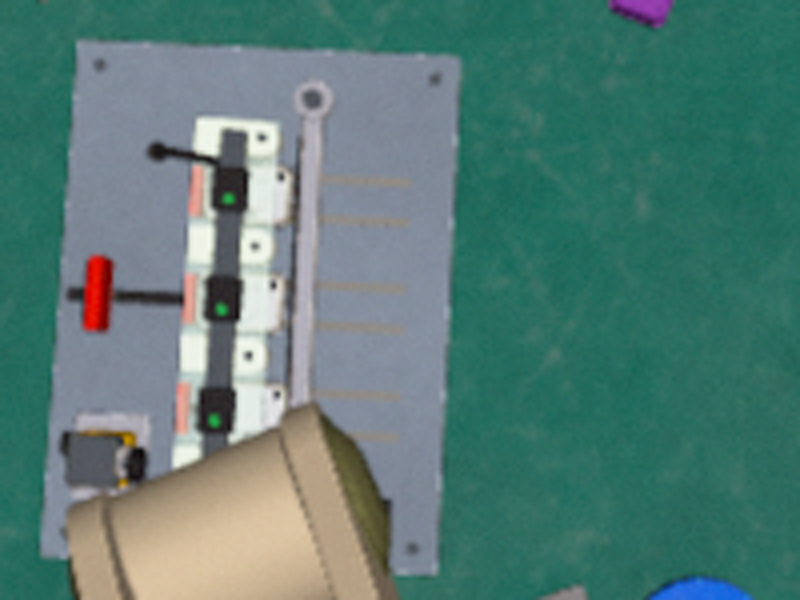

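The bar is almost shut. I nudge a little further to touch the stop, watching the force.

Request:
{"name": "send_rows", "arguments": {
  "targets": [
    [0.55,0,-0.001,0,0,0,0],
    [0.55,0,-0.001,0,0,0,0],
    [0.55,0,-0.001,0,0,0,0],
    [0.55,0,-0.001,0,0,0,0],
    [0.55,0,0,0,0,0,0],
    [0.55,0,0,0,0,0,0],
    [0.55,0,0,0,0,0,0],
    [0.55,0,0,0,0,0,0],
    [0.55,0,0,0,0,0,0],
    [0.55,0,0,0,0,0,0]
  ]
}}

```text
time_s: 38.55
eef_pos: [376.5, 294.7, 73.6]
ee_rot: [0.002, 1.0, 0.002, -0.0]
force: [0.5, -12.9, 3.6]
grip_width: 0.227
grip_force: 6.6
```

The bar contacts the stop at 13 N. I release, lift and go beside the switch roller.

Request:
{"name": "send_rows", "arguments": {
  "targets": [
    [0.55,0,0.003,0,0,0,0],
    [0.3,0,0,0,0,0,0],
    [0.3,0,0,0,0,0,0],
    [0.3,0,0,-0.015,0,0,0],
    [0.3,0,0,-0.035,0,0,0],
    [0.3,0,0,-0.035,0,0,0],
    [1,0,0,-0.011,0,0,0],
    [1,0,0,0,0,0,0],
    [1,0,0,0,0,0,0],
    [1,0,0,0,0,0,0]
  ]
}}

```text
time_s: 39.8
eef_pos: [376.1, 293.1, 168.8]
ee_rot: [0.0, 1.0, 0.001, -0.001]
force: [0.3, 0.9, -0.3]
grip_width: -0.001
grip_force: 0.0
```

Request:
{"name": "send_rows", "arguments": {
  "targets": [
    [1,-0.004,-0.015,0,0,0,0],
    [1,-0.006,-0.025,0,0,0,0],
    [1,-0.006,-0.025,0,0,0,0],
    [1,-0.0034,-0.0156,0,0,0,0],
    [1,0,0,0,0,0,0],
    [1,0,0,0,0,0,0],
    [1,0,0,0,0,0,0],
    [1,0,0,0,0,0,0],
    [1,0,0,0,0,0,0],
    [1,0,0,0,0,0,0]
  ]
}}

```text
time_s: 41.05
eef_pos: [356.9, 373.8, 169.7]
ee_rot: [-0.0, 1.0, 0.001, 0.0]
force: [1.2, -0.2, -0.2]
grip_width: 0.001
grip_force: 0.0
```

```bash
python3 - <<'E'
from h import *
s=st(); print(S(s["eef_pos"])); p=ctrl.capture("wrist"); t=ctrl.capture("top"); d=ctrl.capture("side")
for c in(p,t,d): print([(round(k["score"],2),np.round(k["point"]),S(at(c,k["point"],116)),S(at(c,k["point"],116))) for k in ctrl.landmark_of("switch_roller",c)])
save(p,"w10")
E
```

```text
t 41.05 pos [356.9 373.8 169.7] q [-0.     1.     0.001  0.   ] F [ 1.2 -0.2 -0.2] w 0.001 gf 0.0 j [0.58 0.35 1.61 0.   1.18 2.15]
[ 63.4 140.3]
[(0.77, array([321., 170.]), array([61.2, 94.2]), array([61.2, 94.2]))]
[(0.41, array([236., 344.]), array([69.7, 90.9]), array([69.7, 90.9])), (0.18, array([271., 331.]), array([-7.4, 57.6]), array([-7.4, 57.6]))]
[(0.81, array([433., 306.]), array([60.8, 91.6]), array([60.8, 91.6]))]
```

View pics/w10.png

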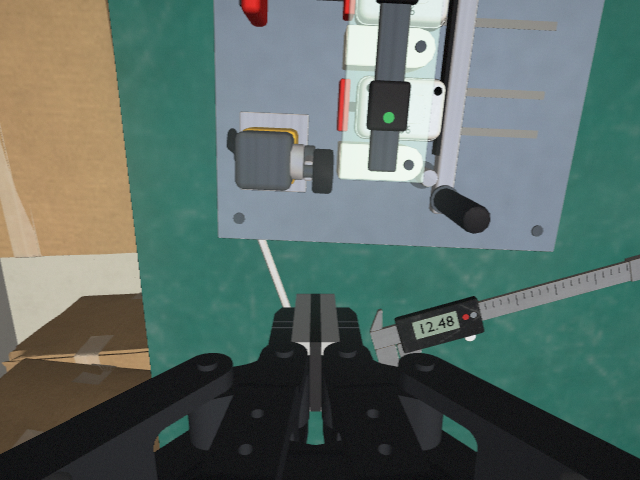

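The bar lies against the stop pin and the roller is at (321,170), matching the model. I descend and push.

Request:
{"name": "send_rows", "arguments": {
  "targets": [
    [1,0,0.003,0.02,0,0,0],
    [1,0,0,0.025,0,0,0],
    [1,0,0,0.016,0,0,0],
    [1,0,0,0.007,0,0,0],
    [1,0.01,0,0,0,0,0],
    [1,0.01,0,0,0,0,0],
    [1,0.008,0,0,0,0,0],
    [1,0.007,0,0,0,0,0],
    [1,0.007,0,0,0,0,0],
    [1,0.005,0,0,0,0,0]
  ]
}}

```text
time_s: 42.6
eef_pos: [402.6, 370.4, 100.7]
ee_rot: [0.001, 1.0, 0.001, -0.002]
force: [-9.4, -0.4, -3.4]
grip_width: 0.0
grip_force: 4.6
```

Request:
{"name": "send_rows", "arguments": {
  "targets": [
    [1,0.001,0,0,0,0,0],
    [1,0,0,0,0,0,0],
    [1,0,0,0,0,0,0],
    [1,0,0,0,0,0,0],
    [1,0,0,0,0,0,0],
    [1,0,0,0,0,0,0],
    [1,0,0,0,0,0,0],
    [1,0,0,0,0,0,0],
    [1,0,0,0,0,0,0],
    [1,0,0,0,0,0,0]
  ]
}}

```text
time_s: 43.85
eef_pos: [403.1, 370.4, 100.5]
ee_rot: [0.001, 1.0, 0.002, -0.003]
force: [-8.5, -1.9, -2.7]
grip_width: 0.001
grip_force: 4.2
```

```bash
python3 - <<'E'
from h import *
s=st(); print(S(s["eef_pos"])); p=ctrl.capture("side"); save(p,"s2",(350,250,500,400),4)
E
```

```text
t 43.85 pos [403.1 370.4 100.5] q [ 0.001  1.     0.002 -0.003] F [-8.5 -1.9 -2.7] w 0.001 gf 4.2 j [0.53 0.5  1.59 0.   1.06 2.1 ]
[62.1 94. ]
```

View pics/s2.png

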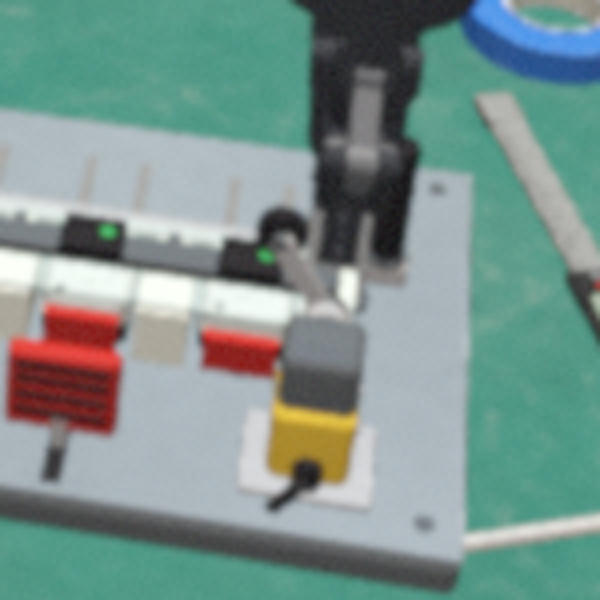

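The arm is tilted well over (force 8.5 N, between trip and stop). I hold it for 2.5 s more and then back off.

Request:
{"name": "send_rows", "arguments": {
  "targets": [
    [1,0,0,0,0,0,0],
    [1,0,0,0,0,0,0],
    [1,0,0,0,0,0,0],
    [1,0,0,0,0,0,0],
    [1,0,0,0,0,0,0],
    [1,0,0,0,0,0,0],
    [1,0,0,0,0,0,0],
    [1,0,0,0,0,0,0],
    [1,0,0,0,0,0,0],
    [1,0,0,0,0,0,0]
  ]
}}

```text
time_s: 45.15
eef_pos: [403.1, 370.5, 100.5]
ee_rot: [0.001, 1.0, 0.002, -0.003]
force: [-8.8, -1.6, -1.4]
grip_width: 0.002
grip_force: 4.2
```

Request:
{"name": "send_rows", "arguments": {
  "targets": [
    [1,0,0,0,0,0,0],
    [1,0,0,0,0,0,0],
    [1,0,0,0,0,0,0],
    [1,0,0,0,0,0,0],
    [1,0,0,0,0,0,0],
    [1,0,0,0,0,0,0],
    [1,0,0,0,0,0,0],
    [1,0,0,0,0,0,0],
    [1,0,0,0,0,0,0],
    [1,0,0,0,0,0,0]
  ]
}}

```text
time_s: 46.4
eef_pos: [403.1, 370.4, 100.5]
ee_rot: [0.001, 1.0, 0.002, -0.003]
force: [-8.7, -1.3, -1.5]
grip_width: 0.001
grip_force: 4.2
```

Request:
{"name": "send_rows", "arguments": {
  "targets": [
    [1,-0.008,0,0,0,0,0],
    [1,-0.012,0,0,0,0,0],
    [1,-0.015,0,0,0,0,0],
    [1,-0.015,0,0,0,0,0],
    [1,0,0,-0.02,0,0,0],
    [0.3,0,0,-0.03,0,0,0],
    [0.3,0,0,-0.02,0,0,0],
    [0.3,0,0,0,0,0,0],
    [0.3,0,0,0,0,0,0],
    [0.3,0,0,0,0,0,0]
  ]
}}

```text
time_s: 47.65
eef_pos: [354.5, 370.6, 170.7]
ee_rot: [0.0, 1.0, 0.001, -0.001]
force: [0.3, 0.3, 0.1]
grip_width: 0.35
grip_force: 0.0
```

Switch done. Back to the post.

Request:
{"name": "send_rows", "arguments": {
  "targets": [
    [0.3,0.005,0.018,0,0,0,0],
    [0.3,0.006,0.025,0,0,0,0],
    [0.3,0.006,0.022,0,0,0,0],
    [0.3,0.0047,0.0136,0.01,0,0,0],
    [0.3,0,0,0.025,0,0,0],
    [0.3,0,0,0.03,0,0,0],
    [0.3,0,0,0.022,0,0,0],
    [0.3,0,0,0.01,0,0,0],
    [0.55,0,0,0,0,0,0],
    [0.55,0,0,0,0,0,0]
  ]
}}

```text
time_s: 48.9
eef_pos: [377.2, 292.4, 75.4]
ee_rot: [-0.0, 1.0, 0.001, 0.001]
force: [0.7, 0.8, -0.6]
grip_width: 0.226
grip_force: 0.0
```

```bash
python3 - <<'E'
from h import *
s=st(); gate(s); p=ctrl.capture("wrist"); save(p,"w11",(120,100,520,400),1)
E
```

```text
t 48.9 pos [377.2 292.4  75.4] q [-0.     1.     0.001  0.001] F [ 0.7  0.8 -0.6] w 0.226 gf 0.0 j [ 0.41  0.4   1.83 -0.    0.91  1.98]
r 238.4 g -0.004 toolx deg 0.2 S [-17.  116.4]
```

View pics/w11.png

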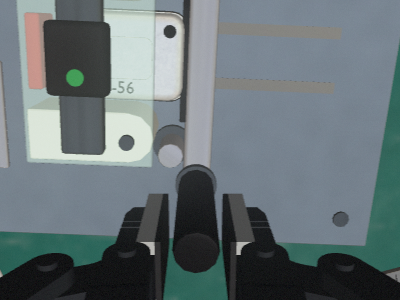

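The post is caged again with the bar on the stop pin. I swing it open. (That was picture 14, so no more views; numeric checks only from here.)

Request:
{"name": "send_rows", "arguments": {
  "targets": [
    [0.55,0,0.0188,0,0,0,-0.0785],
    [0.55,0,0.0188,0,0,0,-0.0785],
    [0.55,0,0.0188,0,0,0,-0.0785],
    [0.55,0,0.0188,0,0,0,-0.0785],
    [0.55,0,0.0188,0,0,0,-0.0785],
    [0.55,0,0.0188,0,0,0,-0.0785],
    [0.55,0,0.0188,0,0,0,-0.0785],
    [0.55,0,0.0188,0,0,0,-0.0785],
    [0.55,0,0.0188,0,0,0,-0.0785],
    [0.55,0,0.0188,0,0,0,-0.0785]
  ]
}}

```text
time_s: 50.2
eef_pos: [441.3, 120.0, 75.3]
ee_rot: [0.0, 0.923, 0.385, 0.001]
force: [-0.8, 1.0, -0.6]
grip_width: 0.226
grip_force: 0.2
```

```bash
python3 - <<'E'
from h import *
gate(st())
E
```

```text
t 50.2 pos [441.3 120.   75.3] q [0.    0.923 0.385 0.001] F [-0.8  1.  -0.6] w 0.226 gf 0.2 j [0.01 0.37 1.88 0.   0.89 0.79]
r 237.1 g 0.79 toolx deg 45.3 S [-186.4   44.9]
```

Request:
{"name": "send_rows", "arguments": {
  "targets": [
    [0.55,0,0.0188,0,0,0,-0.075],
    [0.55,0,0.0188,0,0,0,-0.075],
    [0.55,0,0.0188,0,0,0,-0.075],
    [0.55,0,0.0188,0,0,0,-0.075],
    [0.55,0,0.0188,0,0,0,-0.075],
    [0.55,0,0.0188,0,0,0,-0.075],
    [0.55,0,0.0188,0,0,0,-0.075],
    [0.55,0,0.0188,0,0,0,-0.075],
    [0.55,0,0.0188,0,0,0,-0.075],
    [0.55,0,0.014,0,0,0,-0.06]
  ]
}}

```text
time_s: 51.45
eef_pos: [602.5, 41.7, 75.3]
ee_rot: [0.0, 0.723, 0.691, 0.0]
force: [-0.7, 0.4, 0.7]
grip_width: 0.227
grip_force: 0.2
```

Request:
{"name": "send_rows", "arguments": {
  "targets": [
    [0.55,0,0.005,0,0,0,0],
    [0.2,0,0,0,0,0,0],
    [0.2,0,0,0,0,0,0],
    [0.2,0,0,-0.02,0,0,0],
    [0.2,0,0,-0.04,0,0,0],
    [0.2,0,0,-0.04,0,0,0],
    [1,0,0,-0.03,0,0,0],
    [1,0,0,-0.01,0,0,0],
    [1,0,0,0,0,0,0],
    [1,0,0,0,0,0,0]
  ]
}}

```text
time_s: 52.7
eef_pos: [606.1, 41.7, 213.1]
ee_rot: [-0.001, 0.724, 0.69, -0.001]
force: [-0.4, 0.2, 0.3]
grip_width: -0.001
grip_force: 0.0
```

```bash
python3 - <<'E'
from h import *
s=st(); gate(s); t=ctrl.capture("top"); d=ctrl.capture("side"); p=ctrl.capture("wrist")
for q,z in(("gate_post",76),("switch_roller",116),("eject_tab",58),("sample_1",24)):
  for n,c in(("w",p),("s",d),("t",t)): print(q,n,[(round(k["score"],2),np.round(k["point"]),S(at(c,k["point"],z))) for k in ctrl.landmark_of(q,c)[:6]])
E
```

```text
t 52.7 pos [606.1  41.7 213.1] q [-0.001  0.724  0.69  -0.001] F [-0.4  0.2  0.3] w -0.001 gf 0.0 j [-0.12  0.51  1.26 -0.    1.38 -0.08]
r 239.5 g 1.576 toolx deg 87.2 S [-257.5 -123.2]
gate_post w [(0.63, array([313., 225.]), array([-258.2, -121.2]))]
gate_post s [(0.85, array([335., 207.]), array([-262.2, -122.6]))]
gate_post t [(0.71, array([239., 342.]), array([67.8, 87.7])), (0.39, array([276., 277.]), array([ -6.9, -65.1]))]
switch_roller w [(0.47, array([312., 223.]), array([-247.6, -120.7]))]
switch_roller s [(0.73, array([435., 305.]), array([57.2, 93.5]))]
switch_roller t [(0.66, array([274., 303.]), array([-8.4, -3.3])), (0.42, array([236., 344.]), array([69.1, 90. ]))]
eject_tab w []
eject_tab s [(0.85, array([363., 345.]), array([105. ,  -4.5])), (0.46, array([374., 314.]), array([29.4,  0.4]))]
eject_tab t [(0.74, array([283., 214.]), array([ -12.4, -220.4])), (0.69, array([227., 303.]), array([107. ,  -0.5]))]
sample_1 w [(0.97, array([427., 154.]), array([-216.6, -207.2])), (0.75, array([603., 232.]), array([-277.9, -350.5])), (0.62, array([458., 258.]), array([-299.2, -237.3]))]
sample_1 s [(0.78, array([285., 246.]), array([-177.4, -204.3])), (0.64, array([333., 317.]), array([ 13.3, -69.3])), (0.56, array([282., 219.]), array([-272.5, -237.3])), (0.53, array([372., 326.]), array([21.6, -0.7])), (0.5, array([226., 218.]), array([-249.3, -354.1])), (0.42, array([410., 330.]), array([15. , 60.7]))]
sample_1 t [(0.5, array([269., 278.]), array([ 16.3, -66.3])), (0.5, array([393., 164.]), array([-276.9, -367.9])), (0.45, array([263., 334.]), array([20.6, 67.4])), (0.38, array([262., 306.]), array([27. ,  2.7]))]
```

Gate open (g ≈ 1.57), roller back, tab at station (106, 0). I go behind the tab.

Request:
{"name": "send_rows", "arguments": {
  "targets": [
    [1,0.02,-0.006,0,0,0,0],
    [1,0.045,-0.014,0,0,0,0],
    [1,0.05,-0.016,0,0,0,0],
    [1,0.05,-0.016,0,0,0,0],
    [1,0.05,-0.016,0,0,0,0],
    [1,0.05,-0.016,0,0,0,0],
    [1,0.05,-0.016,0,0,0,0],
    [1,0.045,-0.014,0,0,0,0],
    [1,0.025,-0.007,0,0,0,0],
    [1,0.007,-0.002,0,0,0,0]
  ]
}}

```text
time_s: 54.7
eef_pos: [501.1, 441.0, 214.4]
ee_rot: [-0.0, 0.723, 0.691, -0.0]
force: [-0.2, 0.5, -0.5]
grip_width: 0.001
grip_force: 0.0
```

```bash
python3 - <<'E'
from h import *
s=st(); print(S(s["eef_pos"])); d=ctrl.capture("side"); t=ctrl.capture("top")
for n,c in(("s",d),("t",t)): print(n,[(round(k["score"],2),np.round(k["point"]),S(at(c,k["point"],58))) for k in ctrl.landmark_of("eject_tab",c)[:3]])
E
```

```text
t 54.7 pos [501.1 441.  214.4] q [-0.     0.723  0.691 -0.   ] F [-0.2  0.5 -0.5] w 0.001 gf 0.0 j [0.55 0.65 1.02 0.   1.47 0.59]
[136.9  -0.8]
s [(0.95, array([365., 344.]), array([102.6,  -1.9]))]
t [(0.51, array([227., 304.]), array([106. ,   1.1]))]
```

Request:
{"name": "send_rows", "arguments": {
  "targets": [
    [1,0,0,0.03,0,0,0],
    [1,0,0,0.045,0,0,0],
    [1,0,0,0.045,0,0,0],
    [1,0,0,0.03,0,0,0],
    [1,0,0,0.013,0,0,0],
    [1,-0.01,0,0,0,0,0],
    [1,-0.008,0,0,0,0,0],
    [1,-0.006,0,0,0,0,0],
    [1,-0.006,0,0,0,0,0],
    [1,-0.006,0,0,0,0,0]
  ]
}}

```text
time_s: 56.15
eef_pos: [501.4, 403.3, 52.6]
ee_rot: [0.0, 0.724, 0.69, 0.001]
force: [1.5, 5.3, 3.0]
grip_width: 0.0
grip_force: 2.4
```

Request:
{"name": "send_rows", "arguments": {
  "targets": [
    [1,-0.005,0,0,0,0,0],
    [1,-0.005,0,0,0,0,0],
    [1,-0.005,0,0,0,0,0],
    [1,-0.005,0,0,0,0,0],
    [1,-0.005,0,0,0,0,0],
    [1,-0.005,0,0,0,0,0],
    [1,-0.004,0,0,0,0,0],
    [1,-0.0025,0,0,0,0,0],
    [1,0,0,0,0,0,0],
    [1,0,0,0,0,0,0]
  ]
}}

```text
time_s: 57.4
eef_pos: [499.7, 370.0, 52.3]
ee_rot: [-0.001, 0.724, 0.69, 0.004]
force: [4.9, 21.9, -1.7]
grip_width: -0.004
grip_force: 11.3
```

```bash
python3 - <<'E'
from h import *
s=st(); print(S(s["eef_pos"])); d=ctrl.capture("side"); t=ctrl.capture("top")
for n,c in(("s",d),("t",t)):
  print(n,[(round(k["score"],2),np.round(k["point"]),S(at(c,k["point"],24))) for k in ctrl.landmark_of("sample_1",c)[:6]])
  print([(S(a),a) for a in samples(c,47)])
E
```

```text
t 57.4 pos [499.7 370.   52.3] q [-0.001  0.724  0.69   0.004] F [ 4.9 21.9 -1.7] w -0.004 gf 11.3 j [0.45 0.7  1.39 0.01 1.05 0.49]
[65.8 -2.5]
s [(0.84, array([284., 220.]), array([-271. , -231.6])), (0.72, array([222., 218.]), array([-249.3, -362.4])), (0.69, array([287., 244.]), array([-185.1, -203.1])), (0.63, array([339., 298.]), array([-39.4, -68.5])), (0.62, array([414., 308.]), array([-42.7,  62.7])), (0.38, array([378., 308.]), array([-27.7,   1. ]))]
[]
t [(0.79, array([403., 211.]), array([-304.8, -246.9])), (0.76, array([284., 308.]), array([-26.3,   4.1])), (0.71, array([369., 225.]), array([-222.4, -208. ])), (0.66, array([394., 164.]), array([-277.7, -367.2])), (0.6, array([283., 336.]), array([-27.4,  69.8])), (0.57, array([291., 279.]), array([-38.1, -67. ]))]
[(array([-33.1,  62.9]), (430, 274, 86, 49, 33, [285.0, 333.0]))]
```

At the stop (22 N), samples out at x ≈ -33. I release and come round to the front.

Request:
{"name": "send_rows", "arguments": {
  "targets": [
    [1,0.006,0,0,0,0,0],
    [1,0.01,0,0,0,0,0],
    [1,0.015,0,0,0,0,0],
    [1,0.02,0,0,0,0,0],
    [1,0.02,0,0,0,0,0],
    [1,0.009,0,-0.02,0,0,0],
    [1,0,0,-0.04,0,0,0],
    [1,0,0,-0.04,0,0,0],
    [1,0,0,-0.04,0,0,0],
    [1,0,0,-0.01,0,0,0]
  ]
}}

```text
time_s: 58.85
eef_pos: [503.1, 446.8, 203.6]
ee_rot: [0.001, 0.724, 0.69, 0.001]
force: [0.6, -0.7, 0.1]
grip_width: -0.0
grip_force: 0.0
```

Request:
{"name": "send_rows", "arguments": {
  "targets": [
    [-0.1,-0.03,0,0,0,0,0],
    [-0.1,-0.045,0,0,0,0,0],
    [-0.1,-0.045,0,0,0,0,0],
    [-0.1,-0.045,0,0,0,0,0],
    [-0.1,-0.04,0,0,0,0,0],
    [-0.1,-0.03,0,0,0,0,0],
    [-0.1,-0.01,0,0,0,0,0],
    [-0.1,0,0,0,0,0,0],
    [-0.1,0,0,0,0,0,0],
    [-0.1,0,0,0,0,0,0]
  ]
}}

```text
time_s: 60.1
eef_pos: [491.1, 202.6, 201.5]
ee_rot: [-0.0, 0.723, 0.69, -0.0]
force: [0.5, 0.0, -0.4]
grip_width: 0.551
grip_force: 0.0
```

```bash
python3 - <<'E'
from h import *
s=st(); print(S(s["eef_pos"])); p=ctrl.capture("wrist"); print([(S(a),a) for a in samples(p,47)])
print([(round(k["score"],2),np.round(k["point"]),S(at(p,k["point"],24))) for k in ctrl.landmark_of("sample_1",p)[:6]])
E
```

```text
t 60.1 pos [491.1 202.6 201.5] q [-0.     0.723  0.69  -0.   ] F [ 0.5  0.  -0.4] w 0.551 gf 0.0 j [0.17 0.35 1.52 0.   1.27 0.22]
[-101.7   -1.2]
[(array([-33.3,  -0.2]), (493, 271, 86, 50, 34, [314.0, 116.0])), (array([-33. ,  61.9]), (431, 274, 87, 49, 36, [221.0, 116.0])), (array([-33.6, -62.2]), (555, 268, 88, 50, 35, [408.0, 115.0]))]
[(0.94, array([556., 336.]), array([-206.9, -198. ])), (0.89, array([314., 116.]), array([-33. ,   0.3])), (0.89, array([405., 113.]), array([-30.8, -64.6])), (0.67, array([222., 121.]), array([-35.8,  65.2]))]
```

All three are at x ≈ -33 and well spaced. I pick the middle one.

Request:
{"name": "send_rows", "arguments": {
  "targets": [
    [-0.1,0.03,-0.001,0,0,0,0],
    [-0.1,0.03,0,0.02,0,0,0],
    [-0.1,0.0085,0,0.04,0,0,0],
    [-0.1,0,0,0.045,0,0,0],
    [-0.1,0,0,0.04,0,0,0],
    [-0.1,0,0,0.02,0,0,0],
    [-0.1,0,0,0.007,0,0,0],
    [-0.1,0,0,0,0,0,0],
    [1,0,0,0,0,0,0],
    [1,0,0,0,0,0,0]
  ]
}}

```text
time_s: 61.45
eef_pos: [494.1, 270.6, 30.8]
ee_rot: [0.0, 0.724, 0.69, 0.001]
force: [0.2, -0.2, 5.2]
grip_width: 0.421
grip_force: 41.3
```

Request:
{"name": "send_rows", "arguments": {
  "squeeze": 50,
  "targets": [
    [1,0,0,0,0,0,0],
    [1,0,0,0,0,0,0],
    [1,0,0,-0.01,0,0,0],
    [1,0,0,-0.03,0,0,0],
    [1,0,0,-0.04,0,0,0],
    [1,0,0,-0.04,0,0,0],
    [1,0,0,-0.02,0,0,0],
    [1,-0.02,0.008,0,0,0,0],
    [1,-0.03,0.0122,0,0,0,0],
    [1,-0.03,0.0122,0,0,0,0]
  ]
}}

```text
time_s: 62.7
eef_pos: [522.1, 188.0, 170.3]
ee_rot: [0.0, 0.724, 0.69, 0.0]
force: [-0.4, -0.1, -0.5]
grip_width: 0.418
grip_force: 50.2
```

Request:
{"name": "send_rows", "arguments": {
  "targets": [
    [1,-0.04,0.0162,0,0,0,0],
    [1,-0.04,0.0162,0,0,0,0],
    [1,-0.04,0.0162,0,0,0,0],
    [1,-0.04,0.0162,0,0,0,0],
    [1,-0.04,0.0162,0,0,0,0],
    [1,-0.035,0.0142,0,0,0,0],
    [1,-0.025,0.0102,0,0,0,0],
    [1,-0.0127,0.0054,0,0,0,0],
    [1,0,0,0,0,0,0],
    [1,0,0,0,0,0,0]
  ]
}}

```text
time_s: 63.95
eef_pos: [619.4, -87.8, 169.9]
ee_rot: [-0.0, 0.724, 0.69, 0.0]
force: [0.0, 0.7, -0.1]
grip_width: 0.42
grip_force: 50.2
```

Request:
{"name": "send_rows", "arguments": {
  "targets": [
    [1,0,0,0,0,0,-0.162],
    [1,0,0,0,0,0,-0.162],
    [1,0,0,0,0,0,-0.162],
    [1,0,0,0,0,0,-0.162],
    [1,0,0,0,0,0,-0.162],
    [1,0,0,0,0,0,-0.162],
    [1,0,0,0,0,0,-0.162],
    [1,0,0,0,0,0,-0.162],
    [1,0,0,0,0,0,-0.162],
    [1,0,0,0,0,0,0]
  ]
}}

```text
time_s: 65.2
eef_pos: [619.5, -87.8, 169.9]
ee_rot: [0.0, 0.08, 0.997, 0.0]
force: [0.7, 0.5, -0.1]
grip_width: 0.419
grip_force: 50.2
```

```bash
cat >> h.py <<'E'
def binfit(p):
    hsv=cv2.cvtColor(p["img"],cv2.COLOR_RGB2HSV); m=cv2.inRange(hsv,(20,120,90),(34,255,255))
    c=max(cv2.findContours(m,cv2.RETR_EXTERNAL,cv2.CHAIN_APPROX_NONE)[0],key=cv2.contourArea)
    return cv2.approxPolyDP(cv2.convexHull(c),6,True)[:,0]
E
python3 - <<'E'
from h import *
s=st(); gate(s); p=ctrl.capture("wrist"); print(samples(p,s["eef_pos"][2]+18)); 
t=ctrl.capture("top")
for c in(t,p):
  for q in binfit(c): print(q,[at(c,q,z).round()[:2].tolist() for z in(0,30,60)])
  print([(round(k["score"],2),at(c,k["point"],0).round(1)[:2]) for k in ctrl.landmark_of("checked_bin",c)])
print("rest:",[(S(at(t,k["point"],24)),round(k["score"],2)) for k in ctrl.landmark_of("sample_1",t)])
E
```

```text
t 65.2 pos [619.5 -87.8 169.9] q [0.    0.08  0.997 0.   ] F [ 0.7  0.5 -0.1] w 0.419 gf 50.2 j [-0.33  0.58  1.25  0.    1.3  -1.74]
r 368.9 g 1.626 toolx deg 170.8 S [-386.3 -142.2]
[(612, -88, -9, 50, 33, [315.0, 319.0])]
[417 235] [[673.0, -48.0], [668.0, -42.0], [663.0, -37.0]]
[438 247] [[643.0, -99.0], [638.0, -93.0], [634.0, -86.0]]
[435 297] [[519.0, -89.0], [517.0, -82.0], [516.0, -76.0]]
[409 294] [[526.0, -25.0], [524.0, -20.0], [523.0, -15.0]]
[(0.72, array([581.9, -77.4]))]
[398  58] [[521.0, -17.0], [524.0, -23.0], [527.0, -29.0]]
[415  91] [[544.0, -8.0], [545.0, -15.0], [545.0, -22.0]]
[405 290] [[689.0, -30.0], [675.0, -35.0], [662.0, -39.0]]
[237 292] [[669.0, -159.0], [658.0, -151.0], [646.0, -144.0]]
[222 103] [[530.0, -140.0], [532.0, -134.0], [534.0, -128.0]]
[236  61] [[506.0, -125.0], [510.0, -120.0], [514.0, -116.0]]
[(0.58, array([589.1, -82.1]))]
rest: [(array([-25.3,  67.8]), 0.88), (array([-219. , -213.9]), 0.8), (array([-275.5, -372.5]), 0.65), (array([-295.7, -239.2]), 0.61)]
```

The grip holds; the sample sits 7 mm towards tool +x. Bin centre ≈ (585.5, -81.5), yaw -8.7°. I place it at bin x = +34.

Request:
{"name": "send_rows", "arguments": {
  "targets": [
    [1,-0.007,0.002,0.02,0,0,0],
    [1,0,0,0.04,0,0,0],
    [1,0,0,0.04,0,0,0],
    [1,0,0,0.03,0,0,0],
    [1,0,0,0.018,0,0,0],
    [1,0,0,0.01,0,0,0],
    [1,0,0,0,0,0,0],
    [-0.1,0,0,0,0,0,0],
    [-0.1,0,0,0,0,0,0],
    [-0.1,0,0,0,0,0,0]
  ]
}}

```text
time_s: 66.7
eef_pos: [628.5, -86.4, 13.7]
ee_rot: [0.002, 0.08, 0.997, 0.001]
force: [0.5, 10.2, 8.6]
grip_width: 0.547
grip_force: 8.4
```

Request:
{"name": "send_rows", "arguments": {
  "targets": [
    [-0.1,0,0,-0.02,0,0,0],
    [-0.1,0,0,-0.04,0,0,0],
    [-0.1,0,0,-0.05,0,0,0],
    [-0.1,0,0,-0.05,0,0,0],
    [-0.1,0,0,-0.03,0,0,0],
    [-0.1,0,0,0,0,0,0.162],
    [-0.1,0,0,0,0,0,0.162],
    [-0.1,0,0,0,0,0,0.162],
    [-0.1,0,0,0,0,0,0.162],
    [-0.1,0,0,0,0,0,0.162]
  ]
}}

```text
time_s: 67.95
eef_pos: [627.0, -88.3, 203.0]
ee_rot: [0.001, 0.469, 0.883, 0.0]
force: [0.2, -0.1, 0.6]
grip_width: 0.546
grip_force: 0.0
```

```bash
python3 - <<'E'
from h import *
s=st(); gate(s); p=ctrl.capture("wrist"); print("w",samples(p,25)); 
t=ctrl.capture("top"); print("t",samples(t,25)); print([(at(t,k["point"],2).round()[:2],round(k["score"],2)) for k in ctrl.landmark_of("sample_1",t)])
E
```

```text
t 67.95 pos [627.  -88.3 203. ] q [0.001 0.469 0.883 0.   ] F [ 0.2 -0.1  0.6] w 0.546 gf 0.0 j [-0.32  0.57  1.18 -0.    1.38 -0.92]
r 369.4 g 1.646 toolx deg 124.0 S [-386.4 -149.7]
w [(624, -87, -9, 51, 35, [314.0, 206.0])]
t []
[(array([722., -14.]), 0.89), (array([570., 269.]), 0.84), (array([431., 280.]), 0.73), (array([699.,  79.]), 0.71), (array([855.,  10.]), 0.57), (array([633., -78.]), 0.51)]
```

The sample lies flat in the bin at (624,-87). Next, back for the other two.

Request:
{"name": "send_rows", "arguments": {
  "targets": [
    [-0.1,0,0,0,0,0,0.16],
    [-0.1,0,0,0,0,0,0.16],
    [-0.1,0,0,0,0,0,0.16],
    [-0.1,0,0,0,0,0,0.157],
    [-0.1,0.02,-0.01,0,0,0,0],
    [-0.1,0.04,-0.021,0,0,0,0],
    [-0.1,0.04,-0.021,0,0,0,0],
    [-0.1,0.04,-0.021,0,0,0,0],
    [-0.1,0.04,-0.021,0,0,0,0],
    [-0.1,0.04,-0.021,0,0,0,0]
  ]
}}

```text
time_s: 69.35
eef_pos: [519.5, 137.3, 202.4]
ee_rot: [0.0, 0.719, 0.695, 0.0]
force: [1.3, 0.2, -0.6]
grip_width: 0.552
grip_force: 0.0
```

Request:
{"name": "send_rows", "arguments": {
  "targets": [
    [-0.1,0.035,-0.018,0,0,0,0],
    [-0.1,0.022,-0.011,0,0,0,0],
    [-0.1,0.01,-0.0056,0,0,0,0],
    [-0.1,0,0,0,0,0,0],
    [-0.1,0,0,0,0,0,0],
    [-0.1,0,0,0,0,0,0],
    [-0.1,0,0,0,0,0,0],
    [-0.1,0,0,0,0,0,0],
    [-0.1,0,0,0,0,0,0],
    [-0.1,0,0,0,0,0,0]
  ]
}}

```text
time_s: 70.6
eef_pos: [488.0, 204.4, 201.7]
ee_rot: [0.0, 0.72, 0.694, 0.0]
force: [0.4, -0.6, 1.0]
grip_width: 0.549
grip_force: 0.0
```

```bash
python3 - <<'E'
from h import *
s=st(); gate(s); p=ctrl.capture("wrist"); print("w",[(S(a),a) for a in samples(p,47)])
print([(S(at(p,k["point"],24)),round(k["score"],2)) for k in ctrl.landmark_of("sample_1",p)])
E
```

```text
t 70.6 pos [488.  204.4 201.7] q [0.    0.72  0.694 0.   ] F [ 0.4 -0.6  1. ] w 0.549 gf 0.0 j [ 0.17  0.35  1.53 -0.    1.26  0.21]
r 148.7 g 0.585 toolx deg 87.9 S [-100.1    2. ]
w [(array([-33.6, -62.2]), (555, 268, 88, 50, 35, [413.0, 119.0])), (array([-33. ,  61.9]), (431, 274, 88, 50, 35, [226.0, 118.0]))]
[(array([-35.4,  63.4]), 0.93), (array([-32.5, -63.9]), 0.88), (array([-207.6, -198.6]), 0.76)]
```

Request:
{"name": "send_rows", "arguments": {
  "targets": [
    [-0.1,0.02,0.02,0,0,0,0],
    [-0.1,0.025,0.025,0.01,0,0,0],
    [-0.1,0.0215,0.0195,0.03,0,0,0],
    [-0.1,0,0,0.045,0,0,0],
    [-0.1,0,0,0.04,0,0,0],
    [-0.1,0,0,0.03,0,0,0],
    [-0.1,0,0,0.012,0,0,0],
    [-0.1,0,0,0.004,0,0,0],
    [-0.1,0,0,0,0,0,0],
    [1,0,0,0,0,0,0]
  ]
}}

```text
time_s: 71.95
eef_pos: [555.7, 268.7, 32.3]
ee_rot: [0.001, 0.72, 0.694, 0.001]
force: [0.5, 0.6, 0.9]
grip_width: 0.417
grip_force: 50.8
```

Request:
{"name": "send_rows", "arguments": {
  "targets": [
    [1,0,0,0,0,0,0],
    [1,0,0,0,0,0,0],
    [1,0,0,0,0,0,0],
    [1,0,0,-0.01,0,0,0],
    [1,0,0,-0.03,0,0,0],
    [1,0,0,-0.04,0,0,0],
    [1,0,0,-0.04,0,0,0],
    [1,0,0,-0.02,0,0,0],
    [1,0,0,0,0,0,0],
    [1,0,0,0,0,0,0]
  ]
}}

```text
time_s: 73.2
eef_pos: [554.4, 268.3, 169.6]
ee_rot: [-0.0, 0.72, 0.694, -0.001]
force: [0.2, -1.0, -1.7]
grip_width: 0.421
grip_force: 50.8
```

```bash
python3 - <<'E'
from h import *
s=st(); gate(s); p=ctrl.capture("wrist"); print("w",samples(p,s["eef_pos"][2]+17))
d=W(0,0); tgt=np.array([585.5,-81.5])-34*np.array([.988,-.152]); dd=tgt-s["eef_pos"][:2]; print(tgt,"tool xy in station frame",dd@EX,-(dd@EY))
E
```

```text
t 73.2 pos [554.4 268.3 169.6] q [-0.     0.72   0.694 -0.001] F [ 0.2 -1.  -1.7] w 0.421 gf 50.8 j [ 0.26  0.56  1.29 -0.    1.29  0.3 ]
r 62.3 g 0.25 toolx deg 87.9 S [-33.4 -61.6]
w [(554, 273, 88, 50, 32, [315.0, 319.0]), (495, 321, -31, 58, 46, [106.0, 164.0])]
[551.908 -76.332] tool xy in station frame -344.3793214496145 12.564649702654657
```

Request:
{"name": "send_rows", "arguments": {
  "targets": [
    [1,-0.02,0.001,0,0,0,0],
    [1,-0.04,0.002,0,0,0,0],
    [1,-0.045,0.002,0,0,0,0],
    [1,-0.045,0.002,0,0,0,0],
    [1,-0.045,0.002,0,0,0,0],
    [1,-0.045,0.002,0,0,0,0],
    [1,-0.045,0.002,0,0,0,0],
    [1,-0.035,0.0018,0,0,0,0],
    [1,-0.02,0,0,0,0,0],
    [1,-0.005,0,0,0,0,0]
  ]
}}

```text
time_s: 74.5
eef_pos: [556.5, -77.8, 170.4]
ee_rot: [-0.0, 0.721, 0.693, -0.0]
force: [0.2, 0.5, -0.3]
grip_width: 0.42
grip_force: 50.8
```

Request:
{"name": "send_rows", "arguments": {
  "targets": [
    [1,0,0,0,0,0,-0.162],
    [1,0,0,0,0,0,-0.162],
    [1,0,0,0,0,0,-0.162],
    [1,0,0,0,0,0,-0.162],
    [1,0,0,0,0,0,-0.162],
    [1,0,0,0,0,0,-0.162],
    [1,0,0,0,0,0,-0.162],
    [1,0,0,0,0,0,-0.162],
    [1,0,0,0,0,0,-0.162],
    [1,0,0,0,0,0,0]
  ]
}}

```text
time_s: 75.75
eef_pos: [556.8, -75.9, 170.6]
ee_rot: [-0.0, 0.075, 0.997, 0.0]
force: [0.3, -0.5, -0.7]
grip_width: 0.423
grip_force: 50.8
```

```bash
python3 - <<'E'
from h import *
s=st(); gate(s); p=ctrl.capture("wrist"); print("held",samples(p,s["eef_pos"][2]+17))
E
```

```text
t 75.75 pos [556.8 -75.9 170.6] q [-0.     0.075  0.997  0.   ] F [ 0.3 -0.5 -0.7] w 0.423 gf 50.8 j [-0.34  0.45  1.47  0.    1.23 -1.76]
r 361.7 g 1.452 toolx deg 171.4 S [-377.1  -79. ]
held [(550, -77, -9, 51, 33, [315.0, 319.0])]
```

Request:
{"name": "send_rows", "arguments": {
  "targets": [
    [1,0,0,0.02,0,0,0],
    [1,0,0,0.04,0,0,0],
    [1,0,0,0.04,0,0,0],
    [1,0,0,0.03,0,0,0],
    [1,0,0,0.018,0,0,0],
    [1,0,0,0.01,0,0,0],
    [1,0,0,0,0,0,0],
    [0,0,0,0,0,0,0],
    [0,0,0,0,0,0,0],
    [0,0,0,0,0,0,0]
  ]
}}

```text
time_s: 77.05
eef_pos: [557.6, -76.1, 13.7]
ee_rot: [0.001, 0.075, 0.997, 0.0]
force: [1.4, 6.1, 2.8]
grip_width: 0.498
grip_force: 2.7
```

Request:
{"name": "send_rows", "arguments": {
  "targets": [
    [0,0,0,-0.02,0,0,0],
    [0,0,0,-0.04,0,0,0],
    [0,0,0,-0.05,0,0,0],
    [0,0,0,-0.05,0,0,0],
    [0,0,0,-0.03,0,0,0],
    [-0.1,0,0,0,0,0,0.162],
    [-0.1,0,0,0,0,0,0.162],
    [-0.1,0,0,0,0,0,0.162],
    [-0.1,0,0,0,0,0,0.162],
    [-0.1,0,0,0,0,0,0.162]
  ]
}}

```text
time_s: 78.3
eef_pos: [557.0, -76.9, 203.4]
ee_rot: [0.001, 0.464, 0.886, 0.0]
force: [-0.9, -0.5, 0.3]
grip_width: 0.546
grip_force: 0.0
```

```bash
python3 - <<'E'
from h import *
s=st(); gate(s); p=ctrl.capture("wrist"); print("w",samples(p,25))
E
```

```text
t 78.3 pos [557.  -76.9 203.4] q [0.001 0.464 0.886 0.   ] F [-0.9 -0.5  0.3] w 0.546 gf 0.0 j [-0.35  0.42  1.43 -0.    1.3  -0.95]
r 362.6 g 1.452 toolx deg 124.7 S [-378.1  -79.2]
w [(623, -87, -8, 52, 35, [379.0, 267.0]), (554, -76, -9, 51, 35, [314.0, 208.0])]
```

Both are flat in the bin. Now the last one, in lane 3.

Request:
{"name": "send_rows", "arguments": {
  "targets": [
    [-0.1,0,0,0,0,0,0.162],
    [-0.1,0,0,0,0,0,0.162],
    [-0.1,0,0,0,0,0,0.162],
    [-0.1,0,0,0,0,0,0.162],
    [-0.1,0.02,-0.01,0,0,0,0],
    [-0.1,0.04,-0.02,0,0,0,0],
    [-0.1,0.04,-0.02,0,0,0,0],
    [-0.1,0.04,-0.02,0,0,0,0],
    [-0.1,0.04,-0.02,0,0,0,0],
    [-0.1,0.04,-0.02,0,0,0,0]
  ]
}}

```text
time_s: 79.6
eef_pos: [453.6, 149.0, 203.1]
ee_rot: [0.0, 0.718, 0.696, 0.0]
force: [0.5, 1.2, 0.3]
grip_width: 0.552
grip_force: 0.0
```

Request:
{"name": "send_rows", "arguments": {
  "targets": [
    [-0.1,0.035,-0.018,0,0,0,0],
    [-0.1,0.018,-0.01,0,0,0,0],
    [-0.1,0.005,-0.003,0,0,0,0],
    [-0.1,0,0,0,0,0,0],
    [-0.1,0,0,0,0,0,0],
    [-0.1,0,0,0,0,0,0],
    [-0.1,0,0,0,0,0,0],
    [-0.1,0,0,0,0,0,0],
    [-0.1,0,0,0,0,0,0],
    [-0.1,0,0,0,0,0,0]
  ]
}}

```text
time_s: 80.85
eef_pos: [426.3, 206.1, 202.7]
ee_rot: [0.0, 0.72, 0.694, -0.0]
force: [0.4, -0.3, -0.7]
grip_width: 0.549
grip_force: 0.0
```

```bash
python3 - <<'E'
from h import *
s=st(); gate(s); p=ctrl.capture("wrist"); print("w",[(S(a),a) for a in samples(p,47)])
E
```

```text
t 80.85 pos [426.3 206.1 202.7] q [ 0.     0.72   0.694 -0.   ] F [ 0.4 -0.3 -0.7] w 0.549 gf 0.0 j [ 0.2   0.23  1.69 -0.    1.23  0.24]
r 203.4 g 0.42 toolx deg 87.9 S [-101.    63.7]
w [(array([-33.1,  63.9]), (429, 274, 88, 50, 35, [316.0, 117.0]))]
```

Request:
{"name": "send_rows", "arguments": {
  "targets": [
    [-0.1,0.025,0,0,0,0,0],
    [-0.1,0.03,0,0.01,0,0,0],
    [-0.1,0.016,0,0.03,0,0,0],
    [-0.1,0,0,0.045,0,0,0],
    [-0.1,0,0,0.04,0,0,0],
    [-0.1,0,0,0.03,0,0,0],
    [-0.1,0,0,0.012,0,0,0],
    [-0.1,0,0,0.005,0,0,0],
    [-0.1,0,0,0,0,0,0],
    [1,0,0,0,0,0,0]
  ]
}}

```text
time_s: 82.15
eef_pos: [429.6, 277.4, 32.0]
ee_rot: [0.0, 0.72, 0.694, 0.001]
force: [1.0, 0.3, 0.6]
grip_width: 0.42
grip_force: 50.4
```

Request:
{"name": "send_rows", "arguments": {
  "targets": [
    [1,0,0,0,0,0,0],
    [1,0,0,0,0,0,0],
    [1,0,0,0,0,0,0],
    [1,0,0,-0.01,0,0,0],
    [1,0,0,-0.03,0,0,0],
    [1,0,0,-0.04,0,0,0],
    [1,0,0,-0.04,0,0,0],
    [1,0,0,-0.02,0,0,0],
    [1,0,0,0,0,0,0],
    [1,0,0,0,0,0,0]
  ]
}}

```text
time_s: 83.4
eef_pos: [428.4, 276.9, 169.9]
ee_rot: [-0.0, 0.72, 0.694, -0.001]
force: [-0.2, 0.0, -0.6]
grip_width: 0.421
grip_force: 50.4
```

```bash
python3 - <<'E'
from h import *
s=st(); gate(s); p=ctrl.capture("wrist"); a=samples(p,s["eef_pos"][2]+17); print("w",a)
R=Rn.from_quat(np.roll(s["ee_rot"],-1)).as_matrix(); d=np.array([592,-81.5,0])-s["eef_pos"]; print(R.T@d)
E
```

```text
t 83.4 pos [428.4 276.9 169.9] q [-0.     0.72   0.694 -0.001] F [-0.2  0.  -0.6] w 0.421 gf 50.4 j [ 0.34  0.34  1.63 -0.    1.17  0.38]
r 187.0 g 0.065 toolx deg 87.9 S [-30.2  64.6]
w [(428, 278, 88, 51, 32, [315.0, 329.0]), (434, 336, -2, 48, 29, [306.0, 152.0])]
[-352.01186937  176.97351845  169.82747239]
```

Request:
{"name": "send_rows", "arguments": {
  "targets": [
    [1,-0.02,0.01,0,0,0,0],
    [1,-0.04,0.02,0,0,0,0],
    [1,-0.045,0.022,0,0,0,0],
    [1,-0.045,0.022,0,0,0,0],
    [1,-0.045,0.022,0,0,0,0],
    [1,-0.045,0.022,0,0,0,0],
    [1,-0.045,0.022,0,0,0,0],
    [1,-0.037,0.019,0,0,0,0],
    [1,-0.022,0.012,0,0,0,0],
    [1,-0.008,0.0035,0,0,0,0]
  ]
}}

```text
time_s: 84.7
eef_pos: [590.1, -82.1, 169.4]
ee_rot: [-0.001, 0.721, 0.693, -0.0]
force: [-0.2, 0.5, -0.3]
grip_width: 0.416
grip_force: 50.4
```

Request:
{"name": "send_rows", "arguments": {
  "targets": [
    [1,0,0,0,0,0,-0.162],
    [1,0,0,0,0,0,-0.162],
    [1,0,0,0,0,0,-0.162],
    [1,0,0,0,0,0,-0.162],
    [1,0,0,0,0,0,-0.162],
    [1,0,0,0,0,0,-0.162],
    [1,0,0,0,0,0,-0.162],
    [1,0,0,0,0,0,-0.162],
    [1,0,0,0,0,0,-0.162],
    [1,0,0,0,0,0,0]
  ]
}}

```text
time_s: 85.95
eef_pos: [589.9, -80.3, 170.2]
ee_rot: [-0.0, 0.075, 0.997, 0.0]
force: [-0.8, -0.5, 0.3]
grip_width: 0.42
grip_force: 50.3
```

```bash
python3 - <<'E'
from h import *
s=st(); gate(s); p=ctrl.capture("wrist"); print("held",samples(p,s["eef_pos"][2]+17))
E
```

```text
t 85.95 pos [589.9 -80.3 170.2] q [-0.     0.075  0.997  0.   ] F [-0.8 -0.5  0.3] w 0.42 gf 50.3 j [-0.33  0.52  1.36  0.    1.26 -1.75]
r 362.1 g 1.544 toolx deg 171.4 S [-380.  -112.3]
held [(587, -81, -9, 51, 33, [315.0, 329.0])]
```

Request:
{"name": "send_rows", "arguments": {
  "targets": [
    [1,0,0,0.02,0,0,0],
    [1,0,0,0.04,0,0,0],
    [1,0,0,0.035,0,0,0],
    [1,0,0,0.022,0,0,0],
    [1,0,0,0.013,0,0,0],
    [1,0,0,0.006,0,0,0],
    [1,0,0,0,0,0,0],
    [0,0,0,0,0,0,0],
    [0,0,0,0,0,0,0],
    [0,0,0,0,0,0,0]
  ]
}}

```text
time_s: 87.25
eef_pos: [590.4, -81.1, 35.0]
ee_rot: [0.0, 0.075, 0.997, -0.0]
force: [-0.3, 0.6, 0.0]
grip_width: 0.498
grip_force: 0.0
```

Request:
{"name": "send_rows", "arguments": {
  "targets": [
    [0,0,0,-0.02,0,0,0],
    [0,0,0,-0.04,0,0,0],
    [0,0,0,-0.05,0,0,0],
    [0,0,0,-0.05,0,0,0],
    [0,0,0,-0.03,0,0,0],
    [0,0,0,0,0,0,0],
    [0,0,0,0,0,0,0],
    [0,0,0,0,0,0,0],
    [0,0,0,0,0,0,0],
    [0,0,0,0,0,0,0]
  ]
}}

```text
time_s: 88.5
eef_pos: [590.2, -81.1, 224.3]
ee_rot: [-0.0, 0.075, 0.997, 0.0]
force: [0.8, -0.2, -0.0]
grip_width: 0.503
grip_force: 0.0
```

```bash
python3 - <<'E'
from h import *
s=st(); p=ctrl.capture("wrist"); print("z25",samples(p,25),"z48",samples(p,48))
print("w",[(at(p,k["point"],10).round()[:2],round(k["score"],2)) for k in ctrl.landmark_of("sample_1",p)])
d=ctrl.capture("side")
for q,z in(("gate_post",76),("switch_roller",116),("eject_tab",58)): print(q,[(S(at(d,k["point"],z)),round(k["score"],2)) for k in ctrl.landmark_of(q,d)[:2]])
for q in("horn","cell"): print(q,[(at(d,k["point"],0).round()[:2],round(k["score"],2)) for k in ctrl.landmark_of(q,d)[:2]])
E
```

```text
t 88.5 pos [590.2 -81.1 224.3] q [-0.     0.075  0.997  0.   ] F [ 0.8 -0.2 -0. ] w 0.503 gf 0.0 j [-0.33  0.48  1.28 -0.    1.39 -1.75]
z25 [] z48 []
w [(array([690.,  77.]), 0.97), (array([622., -89.]), 0.88), (array([554., -78.]), 0.59)]
gate_post [(array([-255.1, -119.5]), 0.97)]
switch_roller [(array([60.9, 94. ]), 0.8)]
eject_tab [(array([100.2,  -2.2]), 0.58)]
horn [(array([724., 195.]), 0.71)]
cell [(array([724., 291.]), 0.95)]
```

```bash
python3 - <<'E'
from h import *
p=ctrl.capture("wrist"); im=p["img"].astype(int); m=((im.min(2)>150)&(im.max(2)-im.min(2)<45)).astype(np.uint8)
for c in cv2.findContours(m,cv2.RETR_EXTERNAL,cv2.CHAIN_APPROX_NONE)[0]:
    if cv2.contourArea(c)>300:
        w=np.array([at(p,q[0],40)[:2] for q in c],np.float32); r=cv2.minAreaRect(w); print(cv2.contourArea(c),np.round(r[0]),np.round(r[1]),round(r[2]))
for n in("side","top"):
    c=ctrl.capture(n); print(n,[(S(at(c,k["point"],58)),round(k["score"],2)) for k in ctrl.landmark_of("eject_tab",c)[:2]])
E
```

```text
303.5 [ 634. -279.] [59.  5.] 19
1822.5 [608. 107.] [115.  11.] 87
5818.5 [586. -83.] [ 36. 114.] 82
side [(array([101.2,  -2.6]), 0.58)]
top [(array([103.4,  -1.6]), 0.58)]
```

```bash
python3 - <<'E'
from h import *
c=ctrl.capture("side")
for im in(cv2.imread("pics/side0.png"),np.ascontiguousarray(c["img"][:,:,::-1])):
    r=im[325:370,345:390].astype(int); m=(r[:,:,2]>120)&(r[:,:,1]<80); y,x=np.nonzero(m); print(x.mean()+345,y.mean()+325,len(x),y.max()+325)
E
```

```text
367.6657303370786 338.9438202247191 356 357
367.52136752136755 338.9116809116809 351 357
```

The ejector is back at rest, so I hand in.

```bash
python3 -c "
from rig import ctrl
print(ctrl.finish_job())"
```

```text
the job is handed in; nothing more can be done
None
```

The job is handed in, but the call returned no verdict: all three samples were scanned, ejected and placed in the yellow bin, the gate bar is open, the switch arm and ejector are back at rest, and the horn and cell had not moved in the last check.

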